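# Turn a stack-nest tote and seat it on the loaded one

### The job

The grey carry tote with the cross handle is nested in the empty tote. Lift it out, turn it half a turn so that it stacks instead of nesting (its low end over the other tote's high end), set it gently on the rims of the tote full of oil filters and slide it along, pressing only lightly, until its foot lugs drop into the shallow seats; leave it fully home, level and let go. Never press the loaded tote down with more than about 25 N, and leave the empty tote and the other things on the bench where they are.

Things in the scene. Friction and masses are not known exactly. Their poses are not given: they have to be found in the camera images.
- carry_mid (a point): Centre of the carry tote (grey plastic, open top, 190 x 106 mm, 70 mm high to the side rims, 0.3 to 0.65 kg), 35 mm above its flat underside. z up; +x along its length to its low (scooped) end, where the end wall is 42 mm high; y across. At the start it is nested in the empty tote, the same way round, its underside 50 mm above the bench.
- carry_handle (a point): Centre of the carry tote's cross handle: straight bar along the tote's y, 14 mm thick (along x), 16 mm high, 92 mm long between its posts, 95 mm above the tote's underside and 25 mm above its side rims, mid-length. Axes as carry_mid. Take it from above, fingers closing along x.
- carry_low_end (a point): Middle of the carry tote's low end, 95 mm along +x from carry_mid; same axes. Four foot lugs, 16 mm high, flush with the underside, stick out 12 mm from the long sides (tips at y = +-65 mm): on each side a long one (30 mm along x) centred at x = +70 mm from the tote's centre and a short one (16 mm) at x = -20 mm.
- empty_tote: Empty stack-nest tote loose on the bench, grey plastic, 0.9 kg, 210 x 144 mm, 95 mm high at the side rims; origin at the centre of its underside, z up, +x to its low (scooped) end (that end wall is 55 mm high, the other 83 mm).
- empty_rim (a point): Point on the empty tote's axis at rim height, 95 mm above its origin. The side walls, 16 mm thick, have pockets in their tops, open to the inside, from y = 56 to 68 mm on both sides: deep slots (45 mm) at x = +70 and -20 mm take the lugs when nested; shallow seats (8 mm) at x = -70 and +20 mm take them when turned and stacked. Play of a lug: 1.5 mm each way along x, 3 mm along y.
- frame: Steel locating frame fixed to the bench, 262 x 160 mm, ends turned up 32 mm; origin at the centre of its underside, z up, +x along its length. In it, on a sprung plate, stands the loaded tote: built like the empty one, low end to the frame's +x, parallel to the frame and centred across, but lengthways up to 16 mm either way from the frame's centre; this offset is not measured.
- frame_rim (a point): Point above the frame's centre at the height of the loaded tote's rims, 109 mm above the frame's origin; its seats are 8 mm lower. That tote is heavy (six oil filters, tops 60 mm above its underside) and slides lengthways only if pushed with over about 45 N. Carry tote home: underside 101 mm above the frame's origin (109 mm if it still rides on the rims), its +x to the frame's -x.
- pad_plate (a joint): Sink in m of the plate on rubber pads under the loaded tote: 0 with the loaded tote alone, growing as it is pressed down, about 8 N per mm (the carry tote's weight gives 0.4 to 0.8 mm).
- oil_bottle: Bystander: black plastic bottle, 68 mm across, 190 mm tall, upright; origin at the centre of its underside.
- spray_can: Bystander: metal can, 60 mm across, 160 mm tall, upright; origin at the centre of its underside.
- carton: Bystander: cardboard carton 100 x 130 x 80 mm; origin at the centre of its underside.
- wrench: Bystander: steel wrench lying flat, about 180 mm long; origin under its middle.

How it is judged (in metres and radians):
On the way, in this order (a step that is already met when the one before it is completed fails the run):
1. the carry tote is lifted clear of the empty tote (z of carry_mid in the frame of empty_tote above 0.135 m and contact force between carry_tote and empty_tote below 0.05 N), for 0.1 s.
2. it is over the loaded tote, turned half a turn (low end over the frame's -x end) (horizontal distance between carry_mid and frame below 0.05 m and x of carry_low_end in the frame of frame below -0.04 m and z of carry_mid in the frame of frame above 0.128 m), for 0.1 s.
At the end, for the whole second after the job is handed in: The carry tote, let go and still, is home in the loaded tote's seats, low end to the frame's -x: carry_mid 132 to 139 mm above the frame's underside, within 20 mm lengthways and 8 mm sideways of its centre, parallel within 0.08 rad, level within 0.03 rad; the empty tote is upright (z of carry_mid in the frame of frame between 0.132 and 0.139 m and x of carry_mid in the frame of frame between -0.02 and 0.02 m and y of carry_mid in the frame of frame between -0.008 and 0.008 m and x of carry_low_end in the frame of frame below -0.07 m and angle between the x axis of carry_mid and the x axis of frame, either way round below 0.08 rad and angle between carry_mid's own z axis and vertical below 0.03 rad and linear speed of carry_tote below 0.01 m/s and angle between empty_tote's own z axis and vertical below 0.05 rad); the robot touches nothing.
It fails at once if the loaded tote is pressed down by more than 5 mm (about 40 N) (value of joint pad_plate above 0.005 m).
It fails at once if the carry tote is dropped on the loaded tote (over about 13 mm of free fall) (horizontal distance between carry_mid and frame below 0.08 m and z of carry_mid in the frame of frame below 0.15 m and linear speed of carry_tote above 0.5 m/s).
It fails at once if the empty tote is dragged more than 40 mm (distance of empty_tote from where it was at the start of the episode above 0.04 m).
It fails at once if a bystander is moved more than 20 mm (distance of any of oil_bottle, spray_can, carton, wrench from where it was at the start of the episode above 0.02 m).
It also fails if it takes over 64 s, if anything falls off the work surface, if the arm or the gripper's body presses on something with over 40 N, if the wrist force passes 120 N, or if a joint passes its speed limit or range.

### The arm

A 6-joint arm with a two-finger parallel gripper is mounted at the origin on the work surface. World frame = base frame: x ahead of the robot, y to its left, z up, the work surface at z = 0. Lengths are in mm, angles in rad, forces in N, time in s.
With the tool pointing down it reaches from about 275 to 750 mm from the base axis. Payload 10.2 kg.
Tool frame: the origin (TCP) lies between the finger pads; the fingertips stand 17 mm ahead of it and the grasp point (between the pads) lies 2 mm behind it; y points along the fingers, x is the direction in which the jaws open and shut, and the axes are right-handed (so a half turn about y gives the same grasp; the last joint's range is limited). The gripper opens to 85 mm and grips with 20 to 120 N. Pads are 22 mm wide; open, the fingers measure 114 mm over their backs; the gripper's body (76 mm by 85 mm) begins 54 mm behind the grasp point. The pads swing forward as they close: fully open they stand 13 mm farther back than shut.
Start: joints at [-1.552, 0.313, 1.498, -0, 1.331, -0.223], TCP at [125.698, -509.736, 248.294] pointing down, gripper open.
Joint ranges: [-2.94, 2.94], [-0.97, 2.17], [0.19, 2.56], [-1.23, 4.37], [0.02, 3.11], [-2.88, 2.88]. Speed limits (rad/s): [2.39, 2.39, 3.01, 3.14, 3.14, 3.14].

### API

Orientations are given as a unit quaternion [w, x, y, z].
In Python, from rig import ctrl gives the robot as it stands.
- The arm moves only by the tool jog_arm, never from a script. Its argument "targets" is a list of rows, each an object with "offset": the shift along the tool's x, y, z in m, a list of three; "yaw": the turn about the tool's y in rad. In form: [{"offset": [dx, dy, dz], "yaw": yaw}, ...]. A call has 1 to 12 rows; each row is the pose to reach, as a shift and turn from the pose measured when the call began, along the tool's axes at that moment; what a row does not reach only later rows make up. A row lasts 1/12 s, in which the tool goes at most 41.7 mm and 7.16 degrees, less where a joint would pass 70% of its speed; a pose out of reach is approached as far as the arm can. A call with a gripper value outside its range is refused whole. "fingers" is the finger opening in m, from 0 to 0.0854, set as the call begins (left out, the last holds). The fingers move at their own pace and stop on an object; "grip_force" is the grip in N (left out, the last holds). Time passes only in rows, so rows that repeat a pose let the fingers close. It gives the time, the measured TCP pose, the force and the opening at its end, in the units of the state.
- ctrl.sense(): the state, without advancing time (a new reading comes with each control period).
- ctrl.capture(name): name is "side" or "top"; returns a dict with "img" (420x560x3 uint8, red, green, blue), "intrinsics" (3x3 intrinsics, pixels), "T" (4x4, takes a point from camera to world coordinates). Camera axes: x right, y up, looking along -z (the intrinsics and any distortion apply to the point x, -y, -z); pixel columns grow to the right and rows downward; lengths in mm; the calibration is good to about 2 mm. A picture is of the moment at which its call begins. There is no depth.
- ctrl.finish_job(): hands the job in, once; it reports no verdict.
Trained networks look in the newest picture that a camera, given by its name, has taken for a name from the list of things; names that differ only in an ending like _2 or _b are one class to them, and where a whole thing is asked for, a point or a joint stands for the part that bears it (a point fixed in the world has none). Each returns a list of dicts, best first, with "score" (0 to 1); they miss things now and then, are a little off and sometimes report something else, mostly with a low value. They report only what shows in the picture. A call takes as long as a camera call.
- ctrl.boxes_of(camera, target): "box" ([left, top, right, bottom] in pixels, round what is visible of it).
- ctrl.regions_of(camera, target): "region" (420x560 bool, what is visible of it) and "box" ([left, top, right, bottom] in pixels, round what is visible of it).
The state is a dict: "time_s": time; "joints": joint angles; "dq": joint speeds; "tau": joint torques, N m; "eef_pos": TCP position; "ee_rot": TCP orientation; "force": force on the tool from outside, world axes, zero at the start; "wrist_torque": the same for the moment, N m; "grip_width": opening from 0.0 (shut) to 1.0 (fully open).
Only numpy, scipy, OpenCV 4.12 (cv2) and the standard library are available. Lean on these libraries where they do the work, as an engineer would, in place of code of your own. Each camera call takes 0.05 s, during which the arm holds its last target.

## Working session

There is one attempt and no reset: what is moved stays moved. The work goes in short steps, Python scripts to look and compute and a tool call to move; the robot and the scene stay as the last step left them, time stands still between calls to the robot, and variables do not carry over. Pictures are saved under pics/ and viewed, and the job is handed in when it is done.

Besides the shell and the picture viewer there is one more tool, called after ">>>" by a JSON object that holds its "op" and its "data". jog_arm: Moves the arm, as the interface text tells. Its arguments: {"type":"object","properties":{"targets":{"type":"array"},"fingers":{"type":"number"},"grip_force":{"type":"number"}},"required":["targets"]}

```bash
ls; mkdir -p pics
python3 - <<'E'
from rig import ctrl
import cv2,numpy as np
print(ctrl.sense())
for n in ("side","top"):
    c=ctrl.capture(n); cv2.imwrite(f"pics/{n}0.png",c["img"][:,:,::-1]); print(n,c["intrinsics"],c["T"],[k for k in c])
    np.savez(f"{n}0.npz",**c)
    for t in ["carry_mid","carry_handle","empty_tote","frame","oil_bottle","spray_can","carton","wrench"]:
        print(t,[(np.round(b["box"]).tolist(),round(b["score"],2)) for b in ctrl.boxes_of(n,t)])
E
```

```text
pics
{'time_s': 0.0, 'joints': array([-1.55238952e+00,  3.13460069e-01,  1.49842246e+00, -9.59869313e-06,
        1.33097413e+00, -2.23420987e-01]), 'dq': array([-0.00250543, -0.0026363 ,  0.0006125 ,  0.00060487, -0.00073996,
       -0.00064255]), 'tau': array([ 2.77058298e-04, -4.12273729e+01, -2.59743261e+01, -1.87576857e-04,
        4.18272335e-03,  1.35481147e-05]), 'eef_pos': array([ 125.69680146, -509.49966102,  247.73540606]), 'ee_rot': array([ 0.55700413, -0.55631494,  0.43632351, -0.43575438]), 'force': array([ 0.40244792, -0.37508918, -0.26461911]), 'wrist_torque': array([0.01246018, 0.01923736, 0.03776957]), 'grip_width': 1.0018122340823492}
side [[421.09466472   0.         276.68282636]
 [  0.         421.09466472 211.62071986]
 [  0.           0.           1.        ]] [[-9.69663358e-01  1.38109460e-01 -2.01689735e-01  3.30012882e+02]
 [-2.44194243e-01 -5.84597920e-01  7.73701779e-01  1.07417009e+03]
 [-1.10518647e-02  7.99481738e-01  6.00588717e-01  9.28718323e+02]
 [ 0.00000000e+00  0.00000000e+00  0.00000000e+00  1.00000000e+00]] ['img', 'intrinsics', 'T']
carry_mid 
[... 755 characters left out ...]
3400e+02]
 [-9.99853086e-01  1.45336137e-02  9.08734225e-03  1.28030776e+01]
 [ 1.16215054e-02  1.85095359e-01  9.82651845e-01  1.21109319e+03]
 [ 0.00000000e+00  0.00000000e+00  0.00000000e+00  1.00000000e+00]] ['img', 'intrinsics', 'T']
carry_mid [([336.0, 200.0, 391.0, 278.0], 0.83)]
carry_handle [([335.0, 198.0, 393.0, 276.0], 0.66)]
empty_tote [([327.0, 196.0, 396.0, 282.0], 0.91), ([335.0, 200.0, 394.0, 278.0], 0.66)]
frame [([166.0, 184.0, 247.0, 281.0], 0.91)]
oil_bottle [([263.0, 135.0, 294.0, 168.0], 0.85), ([274.0, 218.0, 297.0, 281.0], 0.71)]
spray_can [([437.0, 250.0, 482.0, 274.0], 0.71)]
carton [([93.0, 231.0, 149.0, 270.0], 0.94)]
wrench [([279.0, 219.0, 295.0, 278.0], 0.83)]
```

Run:
```python
import cv2
a=cv2.imread("pics/top0.png"); cv2.imwrite("pics/top0c.png",cv2.resize(a[165:305,80:280],None,fx=4,fy=4,interpolation=cv2.INTER_CUBIC))
cv2.imwrite("pics/top0d.png",cv2.resize(a[165:305,300:500],None,fx=4,fy=4,interpolation=cv2.INTER_CUBIC))
```

```text
(no output)
```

View pics/top0.png

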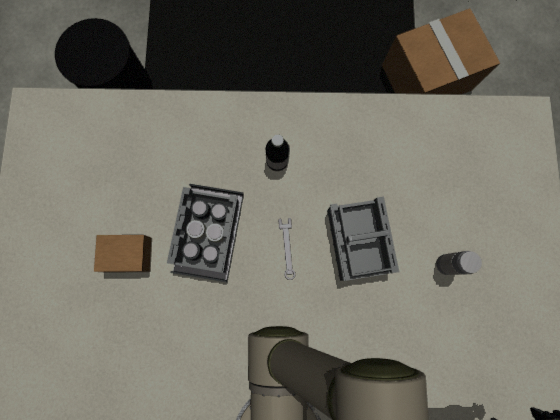

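View pics/side0.png

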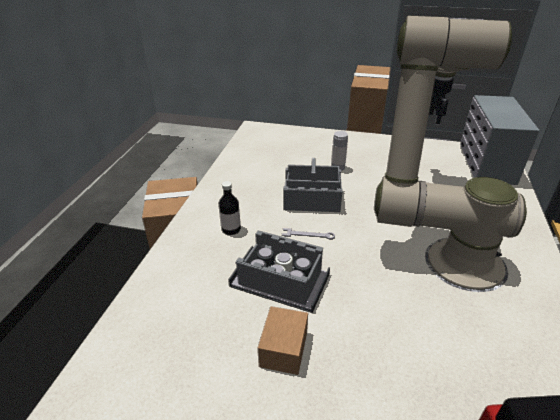

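View pics/top0c.png

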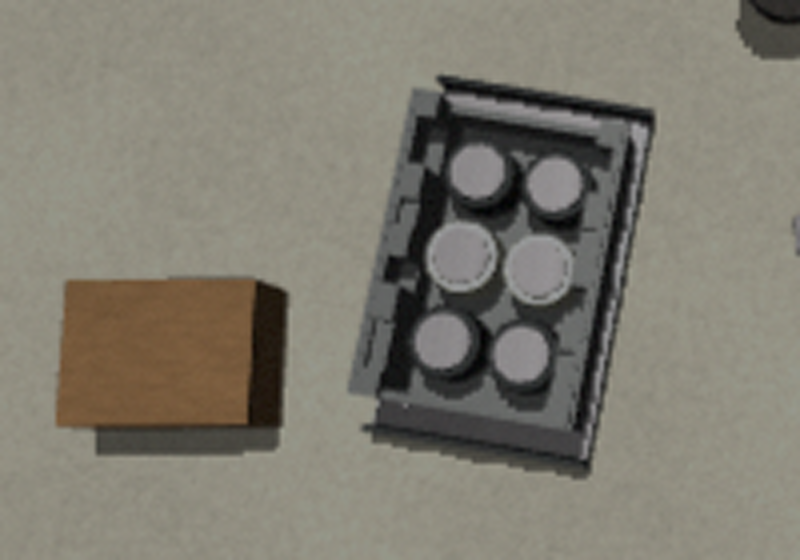

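View pics/top0d.png

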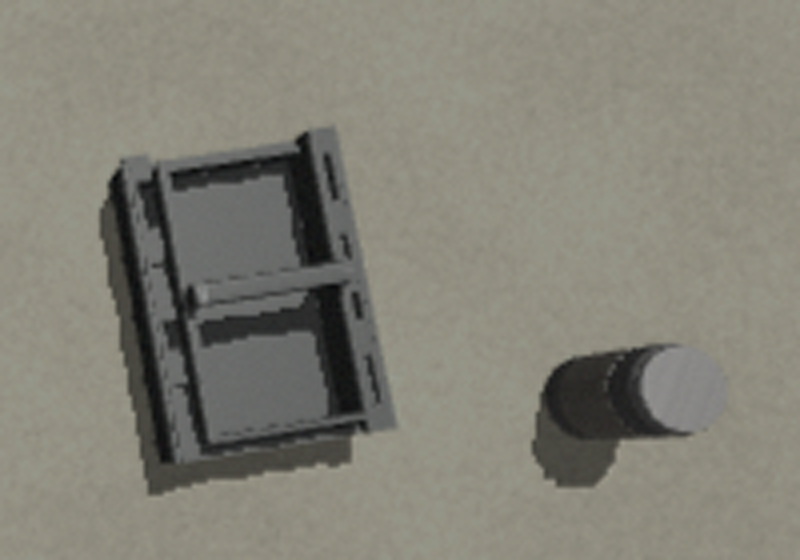

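Run:
```python
import cv2
a=cv2.imread("pics/side0.png"); cv2.imwrite("pics/side0c.png",cv2.resize(a[220:325,210:350],None,fx=5,fy=5,interpolation=cv2.INTER_CUBIC))
cv2.imwrite("pics/side0d.png",cv2.resize(a[140:240,260:380],None,fx=6,fy=6,interpolation=cv2.INTER_CUBIC))
```

```text
(no output)
```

View pics/side0c.png

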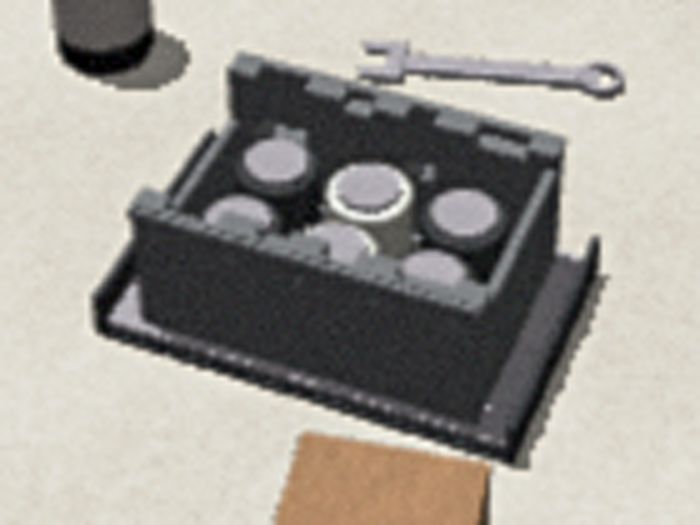

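View pics/side0d.png

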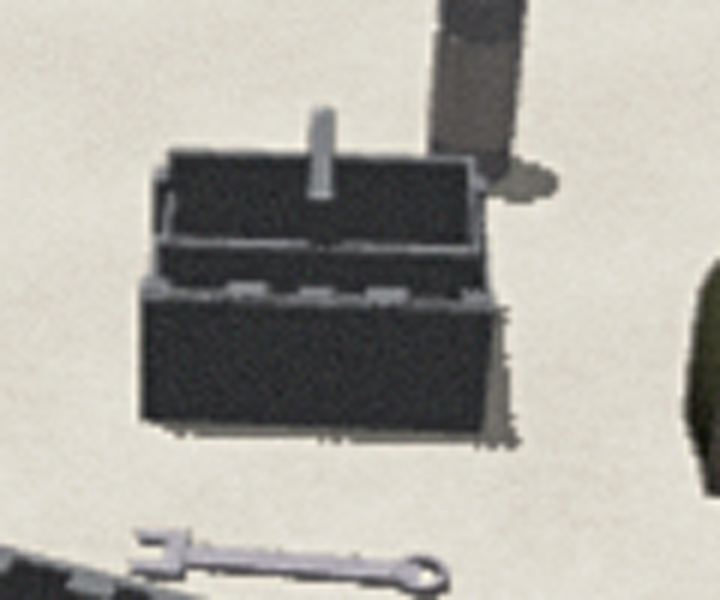

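```bash
cat > h.py <<'E'
import numpy as np,cv2
from scipy.optimize import least_squares
def proj(c,P):
    T=c["T"];K=c["intrinsics"];P=np.atleast_2d(P)
    q=(P-T[:3,3])@T[:3,:3]
    return np.c_[K[0,2]-K[0,0]*q[:,0]/q[:,2], K[1,2]+K[1,1]*q[:,1]/q[:,2]]
def loc(p,L,z0=0):
    L=np.atleast_2d(L).astype(float);c,s=np.cos(p[2]),np.sin(p[2])
    return np.c_[p[0]+c*L[:,0]-s*L[:,1],p[1]+s*L[:,0]+c*L[:,1],L[:,2]+z0]
def src(uv,off,s): return (np.array(uv)+.5)/s-.5+np.array(off)
def box(x,y,z0,z1,cx=0):
    c=[(cx+a,b) for a,b in((x,y),(-x,y),(-x,-y),(x,-y))]
    E=[]
    for i in range(4):
        j=(i+1)%4
        E+= [((*c[i],z0),(*c[j],z0)),((*c[i],z1),(*c[j],z1)),((*c[i],z0),(*c[i],z1))]
    return E
def draw(img,c,p,E,off,s,col=(0,255,0)):
    for a,b in E:
        q=(proj(c,loc(p,[a,b]))-off+.5)*s-.5
        cv2.line(img,*[tuple(int(round(v)) for v in r) for r in q],col,1,cv2.LINE_AA)
E
cat > fit.py <<'E'
from h import *
C={n:np.load(f"{n}0.npz") for n in("top","side")}
O={"top":((80,165),4),"side":((210,220),5)};O2={"top":((300,165),4),"side":((260,140),6)}
fr=[("top",(655,110),(131,-80,32),0),("top",(590,470),(-131,-80,32),0),("top",(365,428),(-131,80,32),0),
("side",(95,295),(131,80,32),0),("side",(600,237),(-131,-80,32),0),("side",(515,465),(-131,80,0),0),
("top",(415,90),(105,72,109),1),("top",(350,390),(-105,72,109),1),("top",(630,122),(105,-72,109),1),("top",(575,428),(-105,-72,109),1),
("side",(130,205),(105,72,109),1),("side",(488,305),(-105,72,109),1),("side",(565,140),(-105,-72,109),1),("side",(230,60),(105,-72,109),1)]
em=[("top",(122,160),(105,72,95),0),("top",(165,462),(-105,72,95),0),("top",(335,127),(105,-72,95),0),("top",(397,428),(-105,-72,95),0),
("side",(140,285),(105,72,95),0),("side",(497,300),(-105,72,95),0),("side",(140,420),(105,72,0),0),("side",(490,430),(-105,72,0),0)]
def fit(K,O,p0):
    def f(p):
        r=[]
        for n,uv,L,t in K:
            L=np.array(L,float);L[0]+=p[3]*t
            r.append(proj(C[n],loc(p,L))[0]-src(uv,*O[n]))
        return np.concatenate(r)
    s=least_squares(f,p0,loss="soft_l1");print(np.round(s.x,3));print(np.round(f(s.x).reshape(-1,2),1).tolist());return s.x
pf=fit(fr,O,[400,200,-.2,0]);pe=fit(em,O2,[400,-200,.2,0])
for n in C:
    im=cv2.cvtColor(C[n]["img"],cv2.COLOR_RGB2BGR)
    for tag,O_,sz in(("f",O,(200,140) if n=="top" else (140,105)),("e",O2,(200,140) if n=="top" else (120,100))):
        off,s=O_[n];a=cv2.resize(im[off[1]:off[1]+sz[1],off[0]:off[0]+sz[0]],None,fx=s,fy=s,interpolation=cv2.INTER_CUBIC)
        if tag=="f":
            draw(a,C[n],pf,box(131,80,0,32),off,s);draw(a,C[n],pf,box(105,72,14,109,pf[3]),off,s,(0,0,255))
        else:
            draw(a,C[n],pe,box(105,72,0,95),off,s);draw(a,C[n],pe,box(95,53,50,120),off,s,(0,0,255));draw(a,C[n],pe,box(7,46,137,153),off,s,(255,255,0))
            for x in(-70,20,70,-20): 
                draw(a,C[n],pe,[((x,56,95),(x,68,95)),((x,-56,95),(x,-68,95))],off,s,(255,0,255))
        cv2.imwrite(f"pics/ov_{n}_{tag}.png",a)
E
python3 fit.py
```

```text
[ 5.47900e+02  2.09709e+02 -1.46000e-01 -1.22600e+00]
[[-0.4, -0.7], [-0.5, -0.7], [-0.2, 0.7], [-0.4, 0.3], [0.6, -0.4], [0.2, 0.0], [0.9, -0.8], [1.2, 0.7], [-1.0, -0.5], [-1.4, 0.0], [0.4, -0.3], [-0.6, 0.1], [0.3, -0.5], [1.7, -1.5]]
[ 5.29443e+02 -2.27770e+02  1.66000e-01  0.00000e+00]
[[1.6, -0.9], [4.6, 0.2], [-0.6, -0.3], [-0.6, 0.3], [0.3, 1.2], [0.3, 0.8], [0.4, 0.1], [-0.7, 0.7]]
```

View pics/ov_top_f.png

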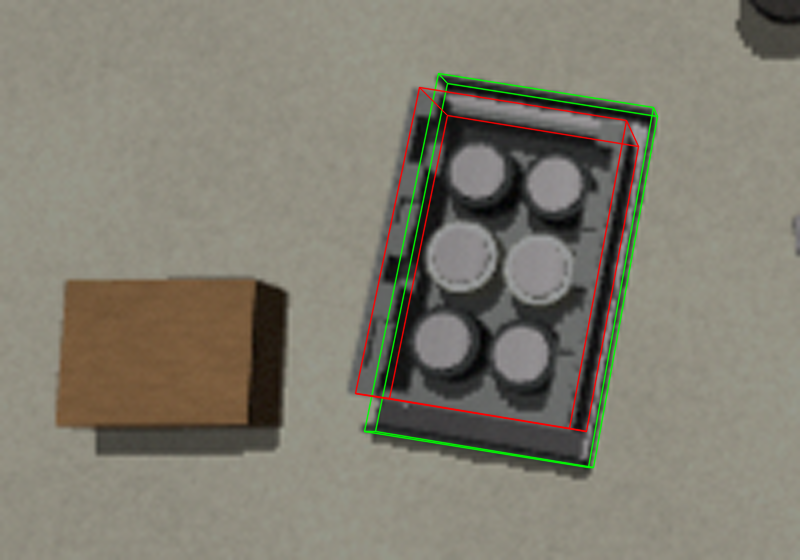

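View pics/ov_side_f.png

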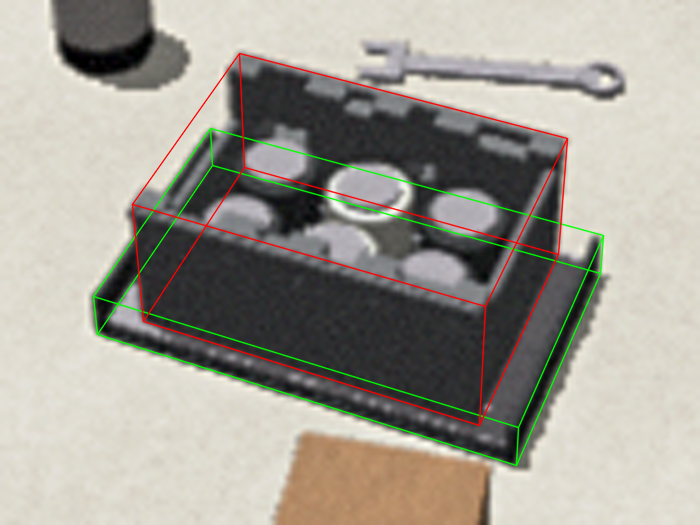

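View pics/ov_top_e.png

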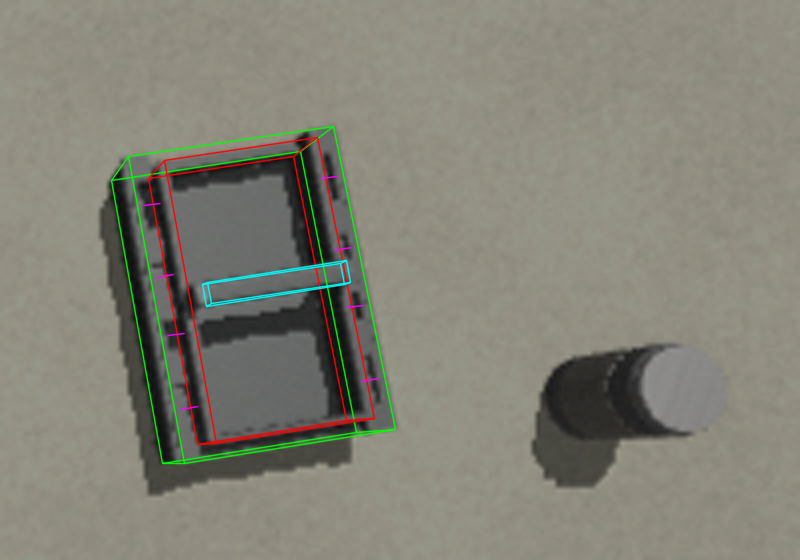

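View pics/ov_side_e.png

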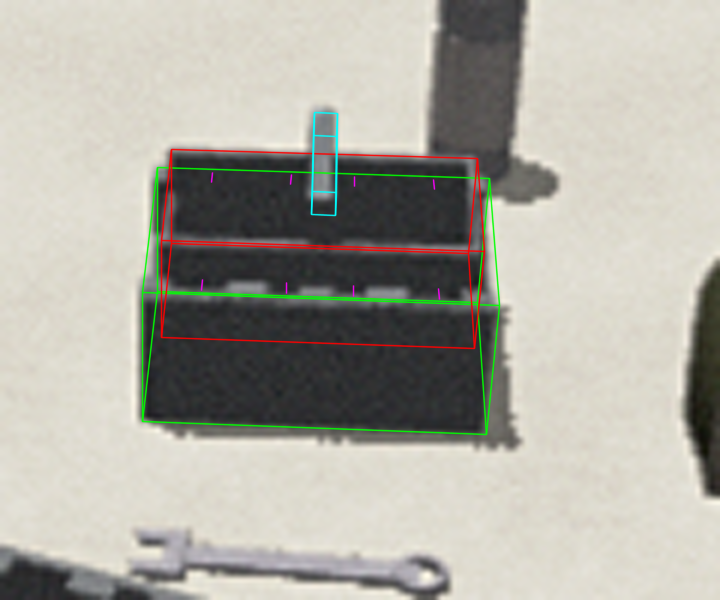

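```bash
cat >> h.py <<'E'
def unproj(c,uv,z):
    T=c["T"];K=c["intrinsics"]
    d=T[:3,:3]@np.array([(uv[0]-K[0,2])/K[0,0],-(uv[1]-K[1,2])/K[1,1],-1])
    return T[:3,3]+d*(z-T[2,3])/d[2]
E
python3 - <<'E'
from h import *
from scipy.spatial.transform import Rotation as R
C={n:np.load(f"{n}0.npz") for n in("top","side")}
t=C["top"]
print("bottle cap",unproj(t,(277,139),190)[:2],"base",unproj(t,(278,163),5)[:2]); print("can top",unproj(t,(470,262),160)[:2])
print("carton",unproj(t,(120,253),80)[:2])
# carry handle: top crop centre of bar; ends
for uv in((195,295),(350,271),(272,283)): print("handle",unproj(t,src(uv,(300,165),4),153))
print("handle side top/near end",unproj(C["side"],src((323,110),(260,140),6),153),unproj(C["side"],src((320,197),(260,140),6),153))
q=[ 0.55700413, -0.55631494,  0.43632351, -0.43575438]
print(R.from_quat(q,scalar_first=True).as_matrix().round(3))
E
```

```text
bottle cap [772.35091496  14.07461529] base [761.26898403  10.19637093]
can top [ 463.58836103 -480.88286863]
carton [479.201926   436.42894176]
handle [ 520.16216762 -173.53469898  153.        ]
handle [ 537.08382066 -274.22955858  153.        ]
handle [ 528.60240709 -223.46278287  153.        ]
handle side top/near end [ 539.18664718 -276.000837    153.        ] [ 522.9629923  -175.46753241  153.        ]
[[ 0.239 -0.     0.971]
 [-0.971  0.001  0.239]
 [-0.001 -1.     0.   ]]
```

>>> {"op": "jog_arm", "data": {"targets": [{"offset": [-0.006,0,0.015],"yaw": 0.06},{"offset": [-0.016,0,0.042],"yaw": 0.16},{"offset": [-0.028,0,0.072],"yaw": 0.28},{"offset": [-0.04,0,0.103],"yaw": 0.4},{"offset": [-0.052,0,0.134],"yaw": 0.52},{"offset": [-0.065,0,0.167],"yaw": 0.64},{"offset": [-0.078,0,0.2],"yaw": 0.76},{"offset": [-0.091,0,0.233],"yaw": 0.88},{"offset": [-0.104,0,0.267],"yaw": 1.0},{"offset": [-0.117,0,0.3],"yaw": 1.12},{"offset": [-0.127,0,0.325],"yaw": 1.2},{"offset": [-0.132,0,0.338],"yaw": 1.25}], "fingers": 0.06, "grip_force": 60}}

```text
time_s: 1.9
eef_pos: [424.6, -298.3, 248.4]
ee_rot: [0.195, -0.195, 0.68, -0.68]
force: [0.5, 0.0, -0.0]
grip_width: 0.706
```

```bash
cat > goal.py <<'E'
# usage: goal.py x y z az  -> offset/yaw from current pose
import sys,numpy as np
from rig import ctrl
from scipy.spatial.transform import Rotation as R
s=ctrl.sense();M=R.from_quat(s["ee_rot"],scalar_first=True).as_matrix();p=s["eef_pos"]
az=np.arctan2(M[1,0],M[0,0])
print("t",round(s["time_s"],2),"p",p.round(1),"az",az.round(3),"down",M[:,1].round(3),"F",s["force"].round(1),"tq",s["wrist_torque"].round(2),"w",round(s["grip_width"],3),"q",s["joints"].round(3))
if len(sys.argv)>4:
    g=np.array(list(map(float,sys.argv[1:5])))
    d=g[:3]-p; print("offset",(M.T@d/1000).round(4),"yaw",round(-((g[3]-az+np.pi)%(2*np.pi)-np.pi),3))
E
python3 goal.py 529.5 -225.5 240 -2.976
```

```text
t 1.9 p [ 424.6 -298.3  248.4] az -2.582 down [ 0.001  0.    -1.   ] F [ 0.5  0.  -0. ] tq [-0.02 -0.02 -0.03] w 0.706 q [-8.390e-01  2.990e-01  1.516e+00  1.000e-03  1.326e+00  1.743e+00]
offset [-0.1276  0.0084 -0.006 ] yaw 0.394
```

>>> {"op": "jog_arm", "data": {"targets": [{"offset": [-0.015,0.002,-0.001],"yaw": 0.05},{"offset": [-0.038,0.008,-0.002],"yaw": 0.12},{"offset": [-0.062,0.013,-0.003],"yaw": 0.19},{"offset": [-0.086,0.018,-0.004],"yaw": 0.27},{"offset": [-0.108,0.024,-0.005],"yaw": 0.34},{"offset": [-0.122,0.028,-0.006],"yaw": 0.38},{"offset": [-0.1276,0.03,-0.006],"yaw": 0.394},{"offset": [-0.1276,0.03,-0.006],"yaw": 0.394}]}}

```text
time_s: 2.57
eef_pos: [529.9, -224.9, 217.9]
ee_rot: [0.059, -0.059, 0.705, -0.704]
force: [0.4, 0.1, 0.2]
grip_width: 0.706
```

```bash
python3 goal.py 529.5 -225.5 143 -2.976
python3 - <<'E'
from rig import ctrl
import cv2,numpy as np
a=[]
for n in("side","top"):
    c=ctrl.capture(n);np.savez(f"{n}1.npz",**c);i=c["img"][:,:,::-1]
    i=i[100:220,250:400] if n=="side" else i[165:285,300:450]
    a.append(cv2.resize(i,None,fx=5,fy=5,interpolation=cv2.INTER_CUBIC))
cv2.imwrite("pics/s1.png",a[0]);cv2.imwrite("pics/t1.png",a[1])
E
```

```text
t 2.57 p [ 529.9 -224.9  217.9] az -2.975 down [-0.     0.001 -1.   ] F [0.4 0.1 0.2] tq [-0.    0.    0.02] w 0.706 q [-6.050e-01  4.480e-01  1.385e+00  1.000e-03  1.309e+00  2.370e+00]
offset [0.0005 0.0748 0.0006] yaw 0.001
```

View pics/s1.png

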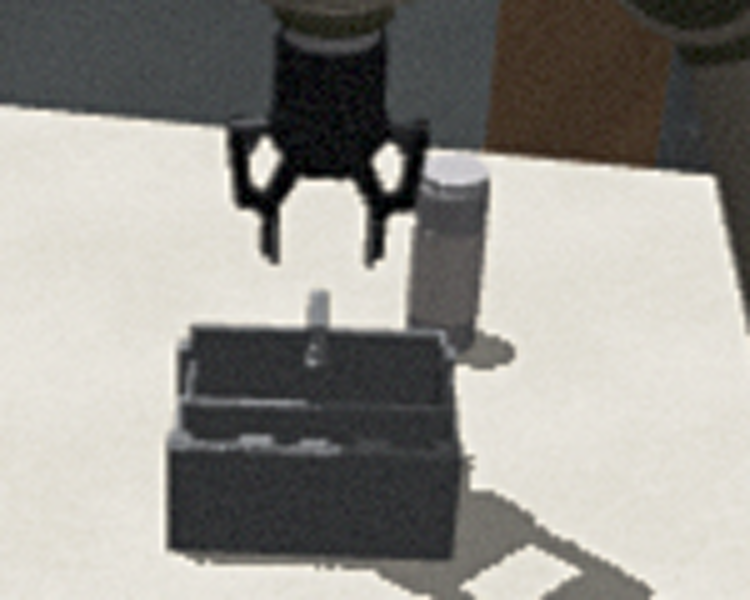

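View pics/t1.png

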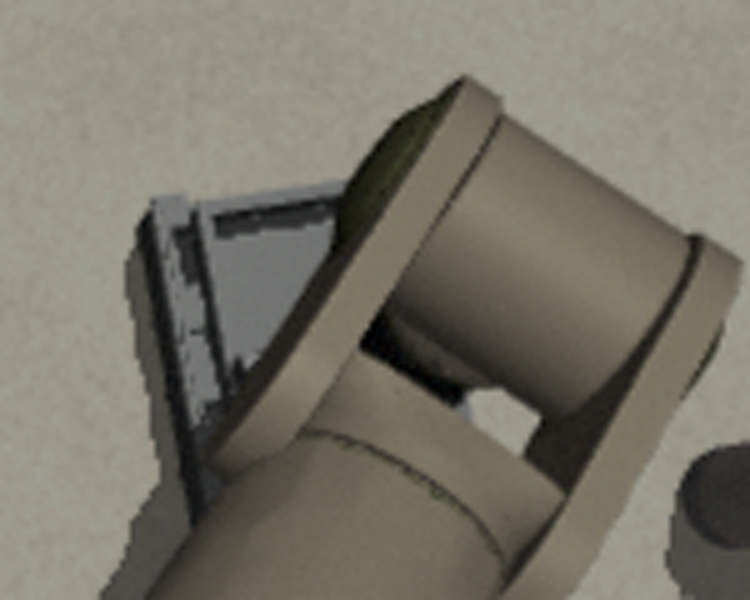

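Side view: the open fingers (270 and 373, 260) straddle the bar (318, 300). Descending.

>>> {"op": "jog_arm", "data": {"targets": [{"offset": [0.0005,0.008,0.0005],"yaw": 0},{"offset": [0.0005,0.022,0.0005],"yaw": 0},{"offset": [0.0005,0.038,0.0005],"yaw": 0},{"offset": [0.0005,0.054,0.0005],"yaw": 0},{"offset": [0.0005,0.066,0.0005],"yaw": 0},{"offset": [0.0005,0.073,0.0005],"yaw": 0},{"offset": [0.0005,0.075,0.0005],"yaw": 0},{"offset": [0.0005,0.075,0.0005],"yaw": 0}]}}

```text
time_s: 3.33
eef_pos: [528.5, -226.9, 143.5]
ee_rot: [0.059, -0.058, 0.705, -0.705]
force: [0.2, 0.7, 1.2]
grip_width: 0.701
```

>>> {"op": "jog_arm", "data": {"targets": [{"offset": [0,0,0],"yaw": 0},{"offset": [0,0,0],"yaw": 0},{"offset": [0,0,0],"yaw": 0},{"offset": [0,0,0],"yaw": 0},{"offset": [0,0,0],"yaw": 0},{"offset": [0,0,0],"yaw": 0},{"offset": [0,0,0],"yaw": 0},{"offset": [0,0,0],"yaw": 0}], "fingers": 0.0, "grip_force": 60}}

```text
time_s: 4.0
eef_pos: [528.8, -227.0, 144.0]
ee_rot: [-0.059, 0.058, -0.704, 0.705]
force: [0.8, -0.3, 5.1]
grip_width: 0.154
```

```bash
python3 goal.py 529.5 -225.5 163 -2.976
```

```text
t 4.0 p [ 528.8 -227.   144. ] az -2.976 down [ 0.001 -0.    -1.   ] F [ 0.8 -0.3  5.1] tq [-0.01 -0.2  -0.01] w 0.154 q [-6.090e-01  5.190e-01  1.479e+00  1.000e-03  1.142e+00  2.366e+00]
offset [-0.0009 -0.019  -0.0014] yaw 0.0
```

>>> {"op": "jog_arm", "data": {"targets": [{"offset": [0,-0.004,0],"yaw": 0},{"offset": [0,-0.01,0],"yaw": 0},{"offset": [0,-0.016,0],"yaw": 0},{"offset": [0,-0.022,0],"yaw": 0},{"offset": [0,-0.028,0],"yaw": 0},{"offset": [0,-0.034,0],"yaw": 0},{"offset": [0,-0.04,0],"yaw": 0},{"offset": [0,-0.04,0],"yaw": 0}]}}

```text
time_s: 4.67
eef_pos: [529.2, -227.3, 185.5]
ee_rot: [-0.06, 0.057, -0.704, 0.705]
force: [-0.5, 0.3, -2.8]
grip_width: 0.149
```

```bash
python3 goal.py 529.5 -225.5 163 -2.976
python3 - <<'E'
from rig import ctrl
import cv2,numpy as np
c=ctrl.capture("side");i=c["img"][:,:,::-1]
cv2.imwrite("pics/s2.png",cv2.resize(i[100:220,250:400],None,fx=5,fy=5,interpolation=cv2.INTER_CUBIC))
E
```

```text
t 4.67 p [ 529.2 -227.3  185.5] az -2.976 down [ 0.003 -0.002 -1.   ] F [-0.5  0.3 -2.8] tq [ 0.01 -0.   -0.01] w 0.149 q [-0.609  0.475  1.432  0.     1.231  2.366]
offset [-0.0005  0.0225 -0.0018] yaw 0.0
```

View pics/s2.png

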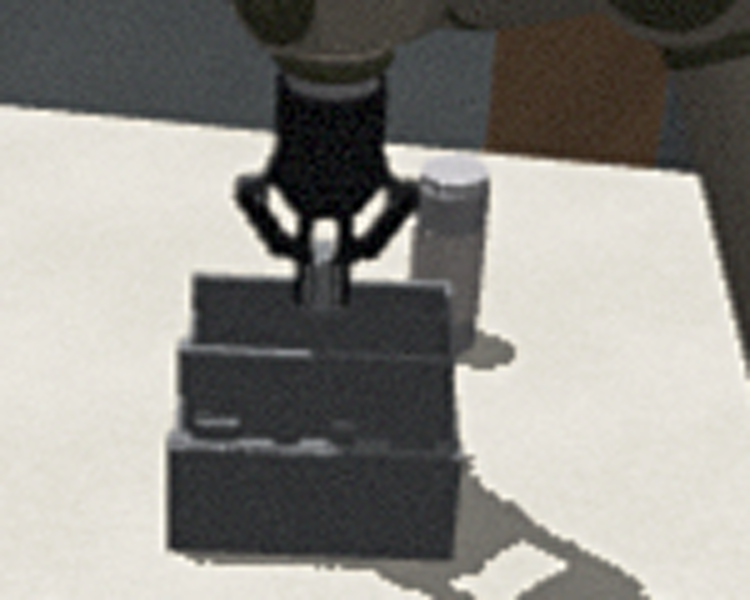

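>>> {"op": "jog_arm", "data": {"targets": [{"offset": [0,-0.006,0],"yaw": 0},{"offset": [0,-0.016,0],"yaw": 0},{"offset": [0,-0.028,0],"yaw": 0},{"offset": [0,-0.04,0],"yaw": 0},{"offset": [0,-0.052,0],"yaw": 0},{"offset": [0,-0.064,0],"yaw": 0},{"offset": [0,-0.072,0],"yaw": 0},{"offset": [0,-0.075,0],"yaw": 0},{"offset": [0,-0.075,0],"yaw": 0}]}}

```text
time_s: 5.47
eef_pos: [528.9, -227.1, 260.5]
ee_rot: [-0.06, 0.057, -0.704, 0.705]
force: [-0.1, -0.1, -2.8]
grip_width: 0.153
```

```bash
python3 goal.py 540 0 260 -1.56
```

```text
t 5.47 p [ 528.9 -227.1  260.5] az -2.976 down [ 0.003 -0.002 -1.   ] F [-0.1 -0.1 -2.8] tq [-0.03  0.01  0.05] w 0.153 q [-0.609  0.416  1.321  0.     1.401  2.366]
offset [-4.840e-02  1.000e-04 -2.222e-01] yaw -1.416
```

>>> {"op": "jog_arm", "data": {"targets": [{"offset": [-0.001,0,-0.004],"yaw": -0.03},{"offset": [-0.003,0,-0.014],"yaw": -0.09},{"offset": [-0.006,0,-0.027],"yaw": -0.17},{"offset": [-0.009,0,-0.041],"yaw": -0.26},{"offset": [-0.012,0,-0.055],"yaw": -0.35},{"offset": [-0.015,0,-0.07],"yaw": -0.45},{"offset": [-0.018,0,-0.085],"yaw": -0.55},{"offset": [-0.021,0,-0.1],"yaw": -0.65},{"offset": [-0.024,0,-0.115],"yaw": -0.75},{"offset": [-0.027,0,-0.129],"yaw": -0.84},{"offset": [-0.029,0,-0.138],"yaw": -0.9},{"offset": [-0.03,0,-0.143],"yaw": -0.93}]}}

```text
time_s: 6.47
eef_pos: [534.7, -79.7, 259.6]
ee_rot: [-0.37, 0.369, -0.602, 0.603]
force: [-0.1, -0.5, -3.5]
grip_width: 0.154
```

```bash
python3 goal.py 541 64 260 -1.09
```

```text
t 6.47 p [534.7 -79.7 259.6] az -2.041 down [ 0.002 -0.001 -1.   ] F [-0.1 -0.5 -3.5] tq [ 0.01  0.   -0.02] w 0.154 q [-0.365  0.338  1.433 -0.     1.368  1.676]
offset [-0.131  -0.0005 -0.0594] yaw -0.951
```

>>> {"op": "jog_arm", "data": {"targets": [{"offset": [-0.005,0,-0.002],"yaw": -0.03},{"offset": [-0.014,0,-0.006],"yaw": -0.09},{"offset": [-0.026,0,-0.012],"yaw": -0.18},{"offset": [-0.039,0,-0.018],"yaw": -0.28},{"offset": [-0.052,0,-0.024],"yaw": -0.38},{"offset": [-0.065,0,-0.03],"yaw": -0.48},{"offset": [-0.078,0,-0.036],"yaw": -0.58},{"offset": [-0.092,0,-0.042],"yaw": -0.68},{"offset": [-0.106,0,-0.048],"yaw": -0.78},{"offset": [-0.119,0,-0.054],"yaw": -0.87},{"offset": [-0.127,0,-0.058],"yaw": -0.92},{"offset": [-0.131,0,-0.0594],"yaw": -0.95}]}}

```text
time_s: 7.47
eef_pos: [540.8, 65.0, 259.1]
ee_rot: [0.605, -0.605, 0.365, -0.366]
force: [0.0, -0.3, -3.6]
grip_width: 0.151
```

```bash
python3 goal.py 547 210 262 -0.146
```

```text
t 7.47 p [540.8  65.  259.1] az -1.087 down [ 0.002 -0.001 -1.   ] F [ 0.  -0.3 -3.6] tq [-0.05  0.    0.  ] w 0.151 q [-9.500e-02  3.480e-01  1.421e+00 -1.000e-03  1.371e+00  9.920e-01]
offset [-0.1255 -0.003   0.073 ] yaw -0.941
```

>>> {"op": "jog_arm", "data": {"targets": [{"offset": [-0.004,0,0.002],"yaw": -0.03},{"offset": [-0.013,0,0.007],"yaw": -0.09},{"offset": [-0.025,0,0.014],"yaw": -0.18},{"offset": [-0.037,0,0.021],"yaw": -0.28},{"offset": [-0.05,0,0.029],"yaw": -0.38},{"offset": [-0.063,0,0.037],"yaw": -0.48},{"offset": [-0.076,0,0.045],"yaw": -0.58},{"offset": [-0.09,0,0.053],"yaw": -0.68},{"offset": [-0.103,0,0.06],"yaw": -0.77},{"offset": [-0.115,0,0.067],"yaw": -0.86},{"offset": [-0.122,0,0.071],"yaw": -0.92},{"offset": [-0.1255,0,0.073],"yaw": -0.94}]}}

```text
time_s: 8.47
eef_pos: [547.0, 210.7, 258.7]
ee_rot: [-0.705, 0.706, -0.05, 0.051]
force: [0.2, 0.3, -3.6]
grip_width: 0.155
```

```bash
python3 goal.py 547 210 262 -0.146;  python3 - <<'E'
from rig import ctrl
import cv2,numpy as np
for n in("side","top"):
    c=ctrl.capture(n);np.savez(f"{n}3.npz",**c);i=c["img"][:,:,::-1]
    i=i[185:325,200:360] if n=="side" else i[165:305,130:290]
    cv2.imwrite(f"pics/{n[0]}3.png",cv2.resize(i,None,fx=5,fy=5,interpolation=cv2.INTER_CUBIC)[:600] )
E
```

```text
t 8.47 p [547.  210.7 258.7] az -0.144 down [ 0.001 -0.001 -1.   ] F [ 0.2  0.3 -3.6] tq [ 0.04  0.01 -0.01] w 0.155 q [ 1.680e-01  4.430e-01  1.286e+00 -1.000e-03  1.412e+00  3.120e-01]
offset [ 0.0001 -0.0033 -0.0007] yaw 0.002
```

View pics/s3.png

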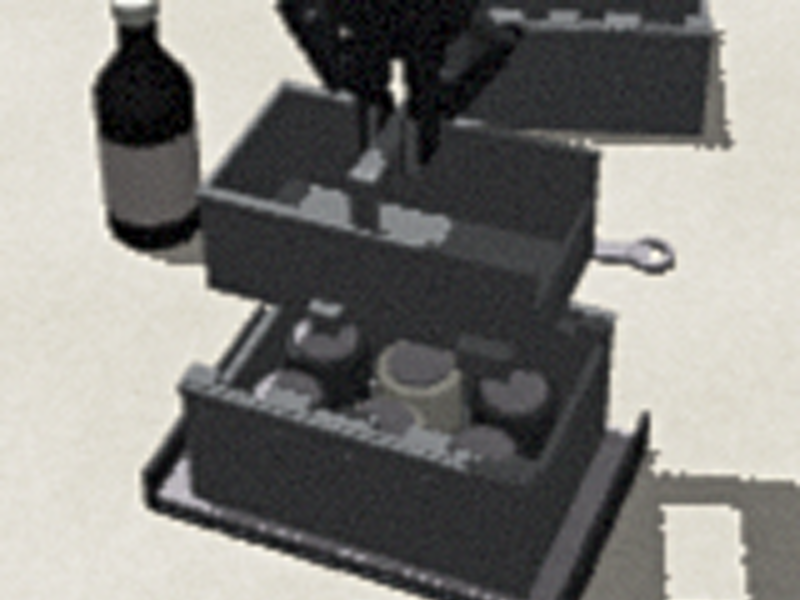

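View pics/t3.png

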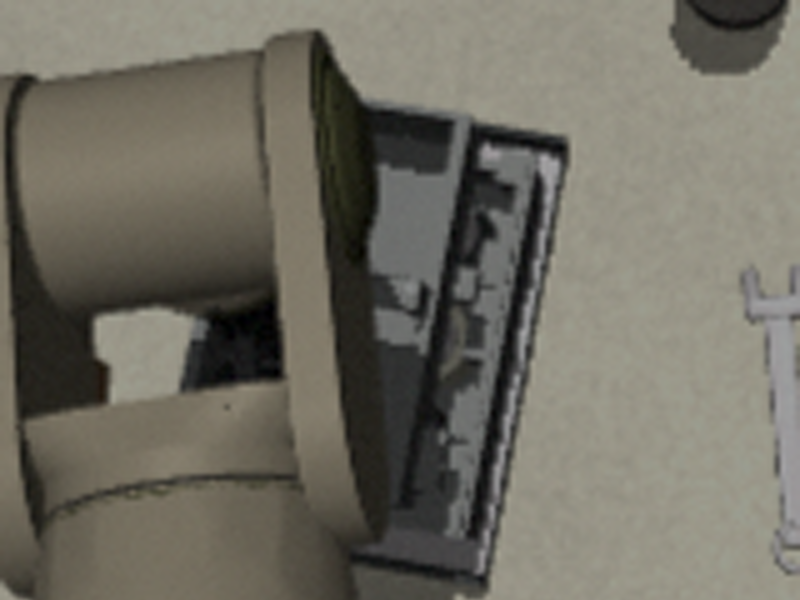

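```bash
cat > ov3.py <<'E'
from h import *
import sys
k=sys.argv[1]; px,py,yaw,zu=map(float,sys.argv[2:6]); fx,fy,fyaw,d=map(float,sys.argv[6:10])
for n,off,sz in(("side",(200,185),(160,120)),("top",(130,165),(160,120))):
    c=np.load(f"{n}{k}.npz");a=c["img"][off[1]:off[1]+sz[1],off[0]:off[0]+sz[0],::-1]
    a=cv2.resize(a,None,fx=5,fy=5,interpolation=cv2.INTER_CUBIC)
    a=cv2.convertScaleAbs(a,alpha=1.6,beta=15)
    draw(a,c,(px,py,yaw),box(95,53,zu,zu+70),off,5,(0,0,255))
    draw(a,c,(px,py,yaw),[((95,y,zu+42),(95,-y,zu+42)) for y in(53,)],off,5,(0,255,255))
    f=(fx,fy,fyaw);draw(a,c,f,box(131,80,0,32),off,5)
    draw(a,c,f,[(( d+s*105,72,109),(d+s*105,-72,109)) for s in(1,-1)]+[((d+105,s*72,109),(d-105,s*72,109)) for s in(1,-1)],off,5,(255,255,0))
    cv2.imwrite(f"pics/ov{k}{n[0]}_{sys.argv[10]}.png",a)
E
python3 ov3.py 3 547 210.7 2.9975 164.7 547.9 209.7 -.146 -1.2 a
```

```text
(no output)
```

View pics/ov3s_a.png

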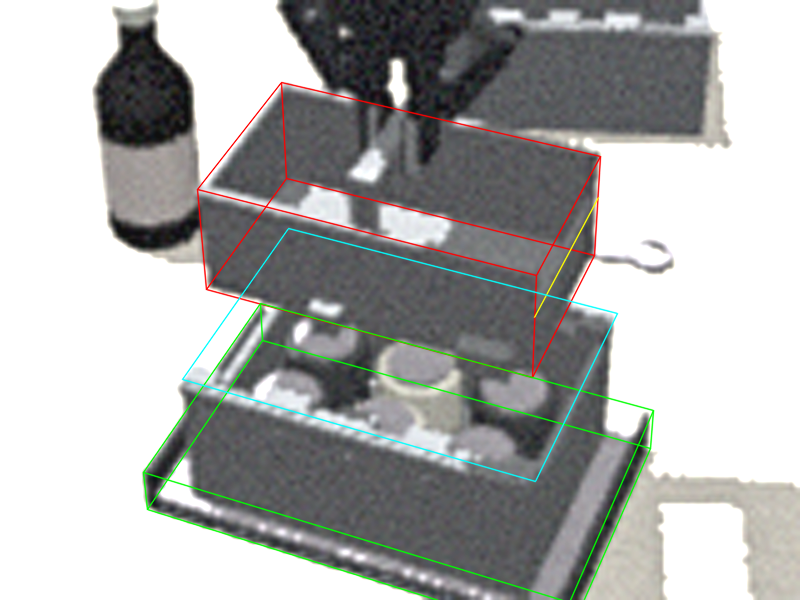

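View pics/ov3t_a.png

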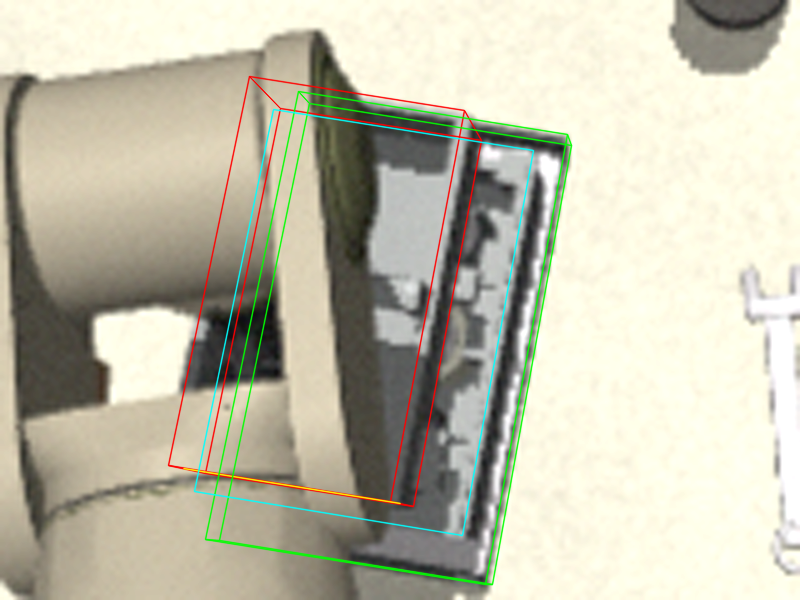

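```bash
cat > z.py <<'E'
from h import *
import sys
n,k,x0,y0,w,h,s=sys.argv[1],sys.argv[2],*map(int,sys.argv[3:8])
a=np.load(f"{n}{k}.npz")["img"][y0:y0+h,x0:x0+w,::-1]
a=cv2.convertScaleAbs(cv2.resize(a,None,fx=s,fy=s,interpolation=cv2.INTER_CUBIC),alpha=1.5,beta=10)
cv2.imwrite(f"pics/z_{n}{k}_{x0}.png",a)
E
python3 z.py top 3 195 180 60 75 8; python3 z.py side 3 230 250 100 60 8;python3 z.py side 0 230 220 100 75 8
```

```text
(no output)
```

View pics/z_top3_195.png

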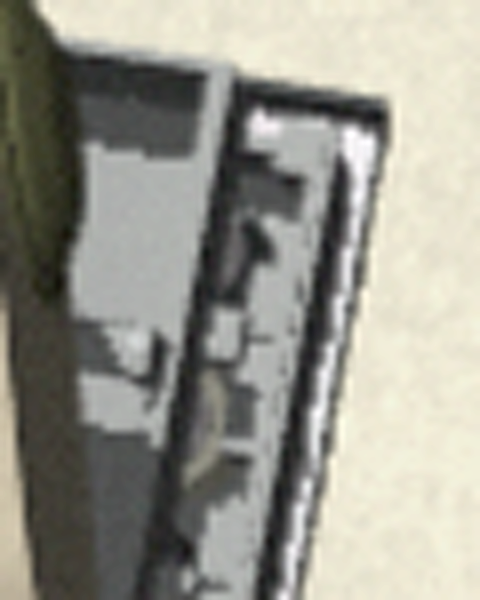

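View pics/z_side0_230.png

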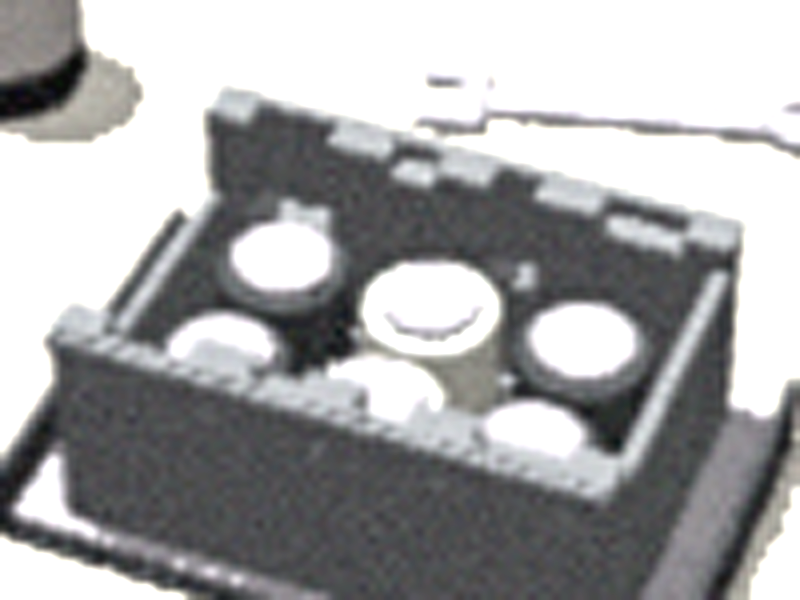

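```bash
python3 z.py side 3 235 195 100 75 8
python3 - <<'E'
from h import *
c=np.load("side0.npz")
pts={(105,72):(51,336),(-105,72):(608,500),(-105,-72):(742,222),(105,-72):(228,88)}
off=(230,220)
L=np.array([(*k,109) for k in pts],float); U=np.array([src(v,off,8) for v in pts.values()])
W=np.array([unproj(c,u,109) for u in U]);print(W.round(1)); print("centre",W.mean(0), "sizes",[np.linalg.norm(W[i]-W[(i+1)%4]).round(1) for i in range(4)])
f=lambda p:(proj(c,loc(p,L))-U).ravel()
s=least_squares(f,[547,210,-.146]);print(s.x.round(3),f(s.x).round(2))
E
```

```text
[[659.6 270.5 109. ]
 [455.  301.8 109. ]
 [434.  155.2 109. ]
 [637.2 124.9 109. ]]
centre [546.42826436 213.08894319 109.        ] sizes [np.float64(206.9), np.float64(148.1), np.float64(205.5), np.float64(147.3)]
[ 5.46633e+02  2.13155e+02 -1.55000e-01] [-0.38 -0.68  0.48 -0.29  0.58  0.78 -0.75  0.1 ]
```

View pics/z_side3_235.png

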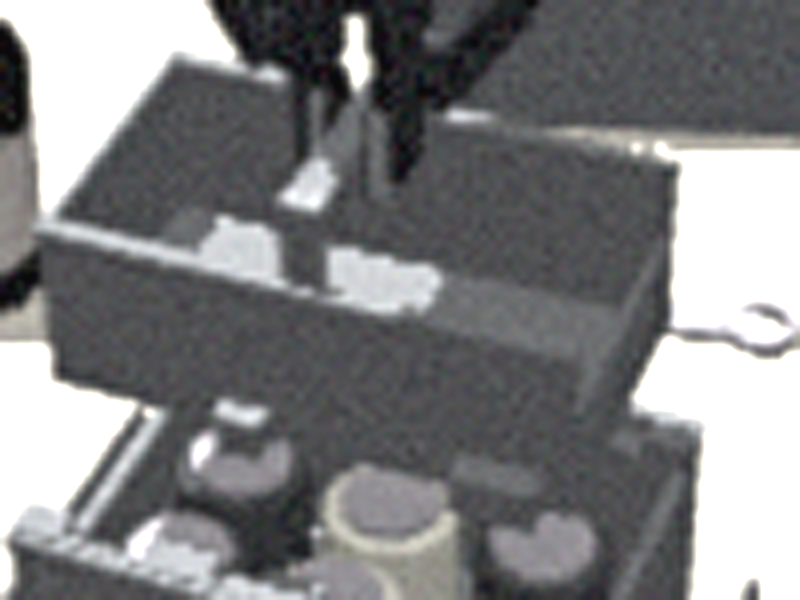

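```bash
python3 z.py top 0 163 180 85 72 9
python3 - <<'E'
from h import *
c=np.load("side3.npz");off=(235,195)
pts=[((-95,-53,70),(40,228)),((-95,53,70),(172,55)),((95,53,70),(680,162)),((-95,-53,0),(57,380))]
L=np.array([p[0] for p in pts],float);U=np.array([src(p[1],off,8) for p in pts])
for zu in(163.7,164.7,165.7):
    f=lambda p:(proj(c,loc(p,L,zu))-U).ravel()
    s=least_squares(f,[547,210,2.99]);print(zu,s.x.round(3),f(s.x).round(2))
E
```

```text
163.7 [546.144 207.811   3.02 ] [ 0.25 -0.38 -0.4  -0.47  0.37  0.22 -0.26  0.5 ]
164.7 [545.783 209.007   3.02 ] [ 0.22 -0.39 -0.41 -0.5   0.45  0.2  -0.29  0.52]
165.7 [545.421 210.202   3.02 ] [ 0.18 -0.39 -0.43 -0.53  0.53  0.19 -0.32  0.55]
```

View pics/z_top0_163.png

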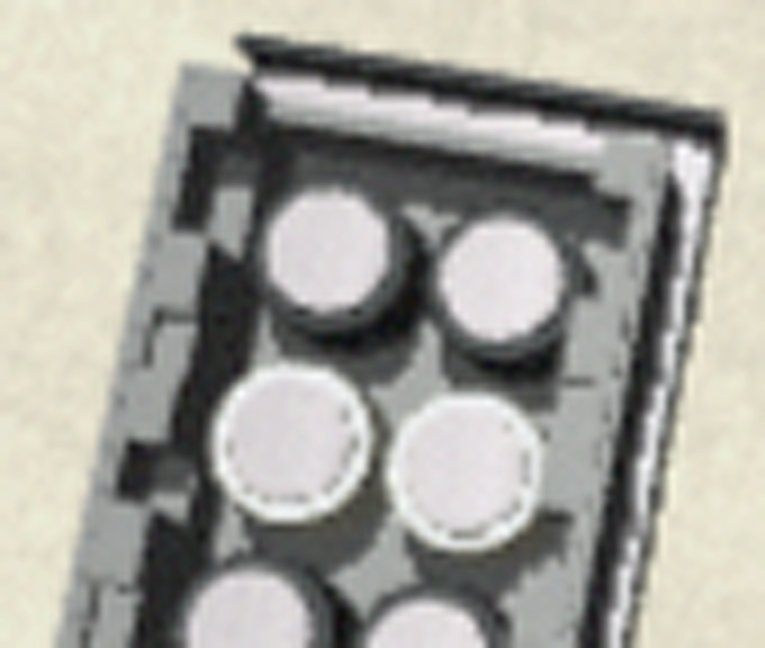

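Run:
```python
from h import *
c=np.load("top0.npz")
U=[src((185,63),(163,180),9),src((670,140),(163,180),9),src((575,428),(80,165),4),src((350,390),(80,165),4)]
W=np.array([unproj(c,u,109) for u in U]);print(W.round(1),W.mean(0).round(1),[np.linalg.norm(W[i]-W[(i+1)%4]).round(1) for i in range(4)])
L=np.array([(105,72,109),(105,-72,109),(-105,-72,109),(-105,72,109)],float)
f=lambda p:(proj(c,loc(p,L))-np.array(U)).ravel()
print(least_squares(f,[547,210,-.146]).x)
# carry right edge, in carry coords assuming TCP pose
t=2.9975
for uv in((235,75),(196,300),(158,520)):
    w=unproj(c,src(uv,(195,180),8),234.7)-[547,210.7,0]
    print("edge local", w[0]*np.cos(t)+w[1]*np.sin(t), -w[0]*np.sin(t)+w[1]*np.cos(t))
w=unproj(c,src((140,52),(195,180),8),234.7)-[547,210.7,0];print("end local", w[0]*np.cos(t)+w[1]*np.sin(t), -w[0]*np.sin(t)+w[1]*np.cos(t))
# frame ends
for uv in((240,35),(725,110)): print(unproj(c,src(uv,(163,180),9),32).round(1))
```

```text
[[660.3 269.  109. ]
 [638.7 121.  109. ]
 [432.4 150.3 109. ]
 [455.2 299.6 109. ]] [546.6 210.  109. ] [np.float64(149.5), np.float64(208.4), np.float64(151.1), np.float64(207.4)]
[ 5.46664923e+02  2.09953767e+02 -1.45239269e-01]
edge local -89.87257506933935 57.603836342057996
edge local -20.27076457747045 58.577310858101114
edge local 46.064604763639025 59.54399657336319
end local -92.3349322412866 27.917583134891288
[687.2 269.5  32. ]
[664.7 111.1  32. ]
```

```bash
python3 goal.py 555.9 212.5 212 -0.165
```

```text
t 8.57 p [547.1 210.1 258.7] az -0.147 down [ 0.001 -0.001 -1.   ] F [ 0.  -0.1 -3.9] tq [-0.02  0.02 -0.  ] w 0.15 q [ 1.670e-01  4.420e-01  1.287e+00 -1.000e-03  1.412e+00  3.150e-01]
offset [0.0083 0.0467 0.0037] yaw 0.018
```

>>> {"op": "jog_arm", "data": {"targets": [{"offset": [0.002,0.004,0.001],"yaw": 0.005},{"offset": [0.004,0.012,0.002],"yaw": 0.01},{"offset": [0.006,0.022,0.003],"yaw": 0.015},{"offset": [0.0083,0.032,0.0037],"yaw": 0.018},{"offset": [0.0083,0.04,0.0037],"yaw": 0.018},{"offset": [0.0083,0.045,0.0037],"yaw": 0.018},{"offset": [0.0083,0.047,0.0037],"yaw": 0.018},{"offset": [0.0083,0.047,0.0037],"yaw": 0.018},{"offset": [0.0083,0.047,0.0037],"yaw": 0.018}]}}

```text
time_s: 9.32
eef_pos: [556.0, 212.5, 212.0]
ee_rot: [-0.704, 0.705, -0.058, 0.059]
force: [0.1, 0.0, -3.2]
grip_width: 0.152
```

```bash
python3 - <<'E'
from rig import ctrl
import numpy as np
for n in("side","top"): np.savez(f"{n}4.npz",**ctrl.capture(n))
E
python3 goal.py 555.9 212.5 204 -0.165
python3 z.py side 4 225 200 100 75 8;python3 z.py top 4 195 175 65 75 8
```

```text
t 9.42 p [556.  212.6 212.3] az -0.165 down [ 0.002 -0.001 -1.   ] F [ 0.  -0.4 -3.1] tq [-0.    0.01 -0.03] w 0.154 q [ 1.690e-01  4.940e-01  1.329e+00 -1.000e-03  1.316e+00  3.350e-01]
offset [-0.0001  0.0083 -0.0001] yaw -0.0
```

View pics/z_side4_225.png

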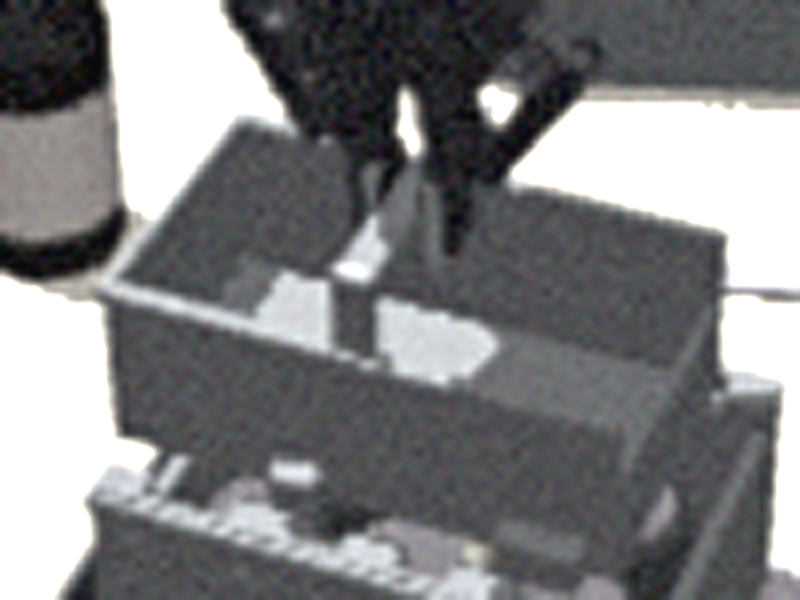

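View pics/z_top4_195.png

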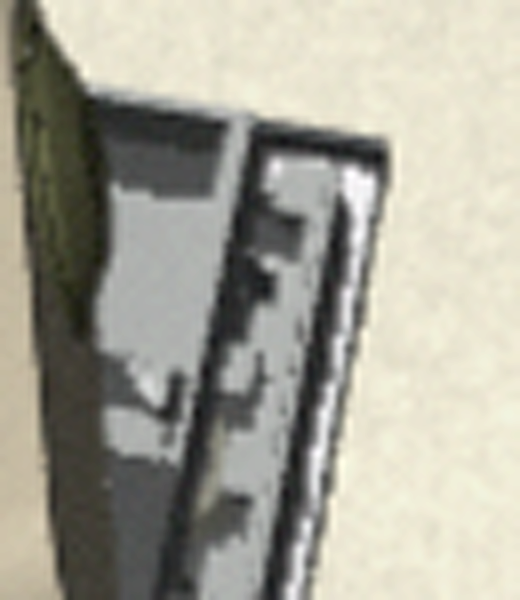

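>>> {"op": "jog_arm", "data": {"targets": [{"offset": [0,0.002,0],"yaw": 0},{"offset": [0,0.004,0],"yaw": 0},{"offset": [0,0.0055,0],"yaw": 0},{"offset": [0,0.007,0],"yaw": 0},{"offset": [0,0.008,0],"yaw": 0},{"offset": [0,0.0085,0],"yaw": 0},{"offset": [0,0.0085,0],"yaw": 0}]}}

```text
time_s: 10.0
eef_pos: [556.0, 212.5, 203.7]
ee_rot: [-0.704, 0.705, -0.058, 0.059]
force: [-0.2, -0.1, -3.7]
grip_width: 0.151
```

>>> {"op": "jog_arm", "data": {"targets": [{"offset": [0,0.0005,0],"yaw": 0},{"offset": [0,0.001,0],"yaw": 0},{"offset": [0,0.001,0],"yaw": 0}]}}

```text
time_s: 10.25
eef_pos: [556.1, 212.5, 202.8]
ee_rot: [-0.704, 0.705, -0.058, 0.059]
force: [-0.4, -1.1, -2.0]
grip_width: 0.152
```

>>> {"op": "jog_arm", "data": {"targets": [{"offset": [0,0.0005,0],"yaw": 0},{"offset": [0,0.001,0],"yaw": 0},{"offset": [0,0.001,0],"yaw": 0},{"offset": [0,0.001,0],"yaw": 0}]}}

```text
time_s: 10.58
eef_pos: [556.1, 212.5, 202.2]
ee_rot: [-0.704, 0.705, -0.057, 0.059]
force: [-1.3, -1.0, 2.6]
grip_width: 0.152
```

```bash
python3 goal.py 548 213.7 204 -0.165
```

```text
t 10.58 p [556.1 212.5 202.2] az -0.165 down [ 0.003 -0.001 -1.   ] F [-1.3 -1.   2.6] tq [-0.08  0.29 -0.05] w 0.152 q [ 1.690e-01  5.020e-01  1.343e+00 -1.000e-03  1.293e+00  3.350e-01]
offset [-0.0082 -0.0018 -0.0001] yaw -0.0
```

>>> {"op": "jog_arm", "data": {"targets": [{"offset": [-0.001,0.0008,0],"yaw": 0},{"offset": [-0.002,0.0008,0],"yaw": 0},{"offset": [-0.003,0.0008,0],"yaw": 0},{"offset": [-0.004,0.0008,0],"yaw": 0},{"offset": [-0.004,0.0008,0],"yaw": 0}]}}

```text
time_s: 11.0
eef_pos: [552.6, 213.2, 201.9]
ee_rot: [-0.705, 0.705, -0.057, 0.06]
force: [3.9, -1.3, 3.6]
grip_width: 0.147
```

```bash
python3 goal.py 548 213.7 204 -0.165
```

```text
t 11.0 p [552.6 213.2 201.9] az -0.166 down [ 0.005 -0.001 -1.   ] F [ 3.9 -1.3  3.6] tq [-0.09 -0.74 -0.09] w 0.147 q [ 1.710e-01  4.950e-01  1.356e+00 -1.000e-03  1.286e+00  3.370e-01]
offset [-0.0046 -0.0021 -0.0002] yaw -0.001
```

>>> {"op": "jog_arm", "data": {"targets": [{"offset": [-0.001,0.0008,0],"yaw": 0},{"offset": [-0.002,0.0008,0],"yaw": 0},{"offset": [-0.0025,0.0008,0],"yaw": 0},{"offset": [-0.0025,0.0008,0],"yaw": 0}]}}

```text
time_s: 11.33
eef_pos: [550.5, 213.6, 201.6]
ee_rot: [0.705, -0.705, 0.056, -0.061]
force: [4.0, -0.9, 6.6]
grip_width: 0.145
```

>>> {"op": "jog_arm", "data": {"targets": [{"offset": [-0.001,0.0005,0],"yaw": 0},{"offset": [-0.002,0.0005,0],"yaw": 0},{"offset": [-0.0025,0.0005,0],"yaw": 0},{"offset": [-0.0025,0.0005,0],"yaw": 0}]}}

```text
time_s: 11.67
eef_pos: [547.9, 214.0, 201.0]
ee_rot: [0.705, -0.705, 0.056, -0.061]
force: [3.6, -1.9, 2.3]
grip_width: 0.151
```

```bash
python3 goal.py 548 213.7 204 -0.165
```

```text
t 11.67 p [547.9 214.  201. ] az -0.166 down [ 0.006 -0.    -1.   ] F [ 3.6 -1.9  2.3] tq [ 0.13 -0.53 -0.15] w 0.151 q [ 1.740e-01  4.860e-01  1.372e+00 -1.000e-03  1.278e+00  3.400e-01]
offset [ 0.0002 -0.003  -0.0003] yaw -0.001
```

>>> {"op": "jog_arm", "data": {"targets": [{"offset": [-0.001,0.001,0],"yaw": 0},{"offset": [-0.0015,0.001,0],"yaw": 0},{"offset": [-0.0015,0.001,0],"yaw": 0}]}}

```text
time_s: 11.92
eef_pos: [547.0, 214.1, 200.6]
ee_rot: [0.705, -0.704, 0.056, -0.062]
force: [6.2, -2.9, 6.4]
grip_width: 0.155
```

>>> {"op": "jog_arm", "data": {"targets": [{"offset": [-0.001,0.001,0],"yaw": 0},{"offset": [-0.0015,0.001,0],"yaw": 0},{"offset": [-0.0015,0.001,0],"yaw": 0}]}}

```text
time_s: 12.17
eef_pos: [546.6, 214.1, 200.6]
ee_rot: [0.705, -0.704, 0.055, -0.063]
force: [7.0, -3.6, 8.0]
grip_width: 0.149
```

```bash
python3 goal.py 548 213.7 204 -0.165
```

```text
t 12.17 p [546.6 214.1 200.6] az -0.167 down [ 0.012 -0.    -1.   ] F [ 7.  -3.6  8. ] tq [-0.11 -1.13 -0.14] w 0.149 q [ 0.175  0.481  1.381 -0.002  1.268  0.342]
offset [ 0.0015 -0.0034 -0.0002] yaw -0.002
```

```bash
python3 - <<'E'
from rig import ctrl
import numpy as np
for n in("side","top"): np.savez(f"{n}5.npz",**ctrl.capture(n))
E
python3 goal.py 548 213.7 204 -0.165
python3 z.py side 5 225 205 100 75 8;python3 z.py top 5 195 175 65 75 8
```

```text
t 12.27 p [546.6 214.1 200.6] az -0.167 down [ 0.012 -0.    -1.   ] F [ 7.2 -3.5  7.9] tq [-0.07 -1.13 -0.14] w 0.153 q [ 0.175  0.481  1.381 -0.002  1.268  0.342]
offset [ 0.0015 -0.0034 -0.0002] yaw -0.002
```

View pics/z_side5_225.png

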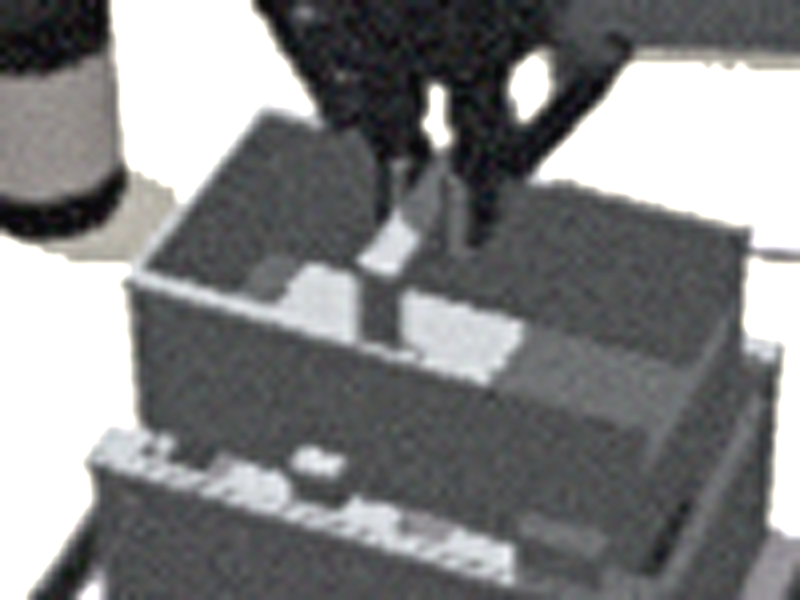

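View pics/z_top5_195.png

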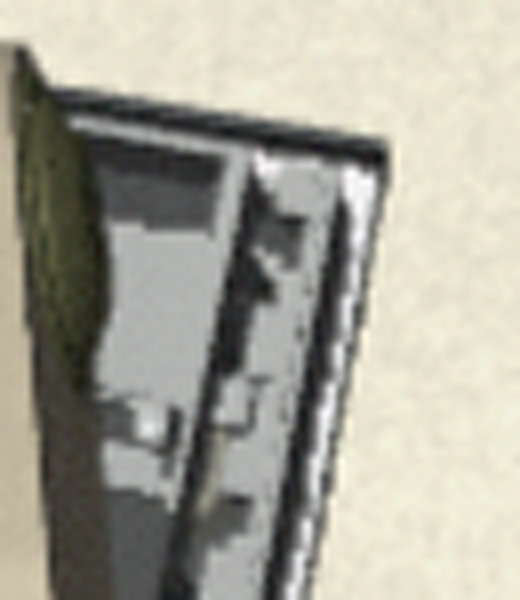

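Run:
```python
from h import *
from scipy.spatial.transform import Rotation as R
c=np.load("side5.npz");off=(225,205)
pts=[((-95,-53,70),(128,280)),((-95,53,70),(265,107)),((95,53,70),(750,230)),((-95,-53,0),(142,430))]
L=np.array([p[0] for p in pts],float);U=np.array([src(p[1],off,8) for p in pts])
c3=np.load("side3.npz");pts3=[(40,228),(172,55),(680,162),(57,380)];U3=np.array([src(p,(235,195),8) for p in pts3])
def pr(p,c,z): 
    return proj(c,R.from_euler("zyx",[p[2],p[3],p[4]]).apply(L-[0,0,35])+[p[0],p[1],z+35])
for C_,U_,z in((c3,U3,164.7),(c,U,107)):
    f=lambda p:np.r_[(pr(p,C_,p[5])-U_).ravel()/.3,(p[5]-z)/2,p[3]/.03,p[4]/.03]
    s=least_squares(f,[547,210,3.0,0,0,z]);print(s.x.round(3),(pr(s.x,C_,s.x[5])-U_).ravel().round(2))
```

```text
[ 5.46717e+02  2.06783e+02  2.99600e+00  2.30000e-02 -4.00000e-03
  1.62942e+02] [-0.1  -0.29 -0.02 -0.34  0.14  0.02 -0.03  0.52]
[5.46327e+02 2.12368e+02 2.96100e+00 2.50000e-02 5.00000e-03 1.05296e+02] [-0.29 -0.07 -0.17 -0.05  0.39  0.02  0.06  0.01]
```

Run:
```python
from h import *
def edge(n,guess,z,half=2.5,sign=0):
    c=np.load(n);g=cv2.cvtColor(c["img"],cv2.COLOR_RGB2GRAY).astype(np.float32)
    (u0,v0),(u1,v1)=guess;P=[]
    for v in range(int(np.ceil(v0)),int(v1)):
        u=u0+(u1-u0)*(v-v0)/(v1-v0)
        xs=np.arange(u-half,u+half,.1);pr=cv2.remap(g,xs[None].astype(np.float32),np.full((1,len(xs)),v,np.float32),cv2.INTER_LINEAR)[0]
        d=np.gradient(cv2.GaussianBlur(pr[None],(0,0),4)[0])*sign
        i=d[3:-3].argmax()+3
        if 5<i<len(xs)-6: P.append((xs[i],v))
    P=np.array(P)
    A=np.c_[P[:,1],np.ones(len(P))]
    w=np.ones(len(P))
    for _ in range(10):
        k=np.linalg.lstsq(A*w[:,None],P[:,0]*w,rcond=None)[0];r=P[:,0]-A@k;w=1/(1+(r/.3)**2)
    a=unproj(c,(k@[v0,1],v0),z);b=unproj(c,(k@[v1,1],v1),z)
    d=a-b;print(n,len(P),"rms",np.sqrt((w*r*r).sum()/w.sum()).round(2),"yaw",np.arctan2(d[1],d[0]).round(4),a.round(1)[:2],b.round(1)[:2]); return a,b
q=lambda uv,off,s:src(uv,off,s)
# loaded rim right outer edge bright->dark, top0 9x off(163,180)
edge("top0.npz",(q((668,150),(163,180),9),q((575,428),(80,165),4)),109,sign=-1)
edge("top5.npz",(q((338,165),(195,175),8),q((265,590),(195,175),8)),109,sign=-1)
edge("top3.npz",(q((340,135),(195,180),8),q((258,590),(195,180),8)),109,sign=-1)
edge("top0.npz",(q((185,63),(163,180),9),q((350,388),(80,165),4)),109,sign=-1)
for k,g,o,z in((3,((235,75),(155,520)),(195,180),234.7),(4,((252,125),(170,560)),(195,175),187.5),(5,((250,155),(175,560)),(195,175),177)):
    edge(f"top{k}.npz",(q(g[0],o,8),q(g[1],o,8)),z,sign=-1)
```

```text
top0.npz 73 rms 0.18 yaw -0.1526 [635.6 120.7] [432.3 151.9]
top5.npz 52 rms 0.19 yaw -0.1522 [638.5 120.2] [493.7 142.4]
top3.npz 55 rms 0.17 yaw -0.1532 [635.  120.8] [480.4 144.6]
top0.npz 71 rms 0.22 yaw -0.1529 [660.3 270.1] [456.5 301.5]
top3.npz 55 rms 0.18 yaw -0.1433 [627.7 141.6] [492.8 161. ]
top4.npz 53 rms 0.17 yaw -0.1629 [634.9 141.9] [496.8 164.6]
top5.npz 50 rms 0.18 yaw -0.1676 [627.3 142.8] [497.6 164.8]
```

```bash
python3 z.py top 0 325 190 75 75 8
```

```text
(no output)
```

View pics/z_top0_325.png

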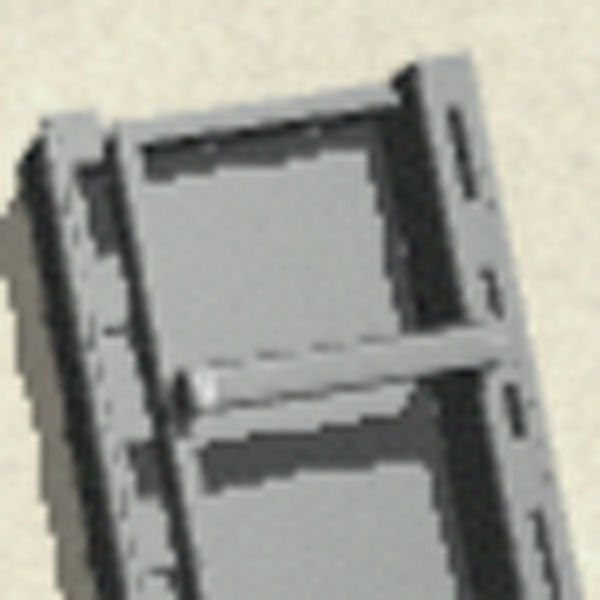

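>>> {"op": "jog_arm", "data": {"targets": [{"offset": [0.0005,-0.0005,0],"yaw": -0.004},{"offset": [0.001,-0.0005,0],"yaw": -0.008},{"offset": [0.001,-0.0005,0],"yaw": -0.012},{"offset": [0.001,0.0,0],"yaw": -0.014},{"offset": [0.001,0.001,0],"yaw": -0.014},{"offset": [0.001,0.001,0],"yaw": -0.014}]}}

```text
time_s: 12.77
eef_pos: [547.6, 213.9, 199.9]
ee_rot: [0.705, -0.705, 0.05, -0.058]
force: [1.4, -2.5, 8.0]
grip_width: 0.153
```

```bash
python3 goal.py 548 213.7 204 -0.153
```

```text
t 12.77 p [547.6 213.9 199.9] az -0.153 down [ 0.012 -0.    -1.   ] F [ 1.4 -2.5  8. ] tq [ 0.25 -0.05 -0.31] w 0.153 q [ 0.174  0.484  1.379 -0.002  1.267  0.328]
offset [ 0.0005 -0.0041 -0.0001] yaw 0.0
```

>>> {"op": "jog_arm", "data": {"targets": [{"offset": [0,-0.0003,-0.0005],"yaw": 0},{"offset": [0,-0.0003,-0.001],"yaw": 0},{"offset": [0,-0.0003,-0.0015],"yaw": 0},{"offset": [0,0,-0.002],"yaw": 0},{"offset": [0,0.0005,-0.002],"yaw": 0}]}}

```text
time_s: 13.18
eef_pos: [546.8, 211.8, 198.4]
ee_rot: [-0.705, 0.705, -0.05, 0.057]
force: [1.2, -0.2, -3.6]
grip_width: 0.151
```

```bash
python3 goal.py 548 213.7 204 -0.153
```

```text
t 13.18 p [546.8 211.8 198.4] az -0.152 down [ 0.01  -0.001 -1.   ] F [ 1.2 -0.2 -3.6] tq [0.02 0.02 0.02] w 0.151 q [ 0.171  0.483  1.384 -0.003  1.265  0.324]
offset [ 0.001  -0.0056  0.0021] yaw 0.001
```

>>> {"op": "jog_arm", "data": {"targets": [{"offset": [0,0.0005,0],"yaw": 0},{"offset": [0,0.001,0],"yaw": 0},{"offset": [0,0.0015,0],"yaw": 0},{"offset": [0,0.002,0],"yaw": 0},{"offset": [0,0.002,0],"yaw": 0}]}}

```text
time_s: 13.6
eef_pos: [546.7, 211.8, 196.3]
ee_rot: [-0.705, 0.705, -0.05, 0.057]
force: [-0.8, -0.7, -3.9]
grip_width: 0.148
```

>>> {"op": "jog_arm", "data": {"targets": [{"offset": [0,0.0005,0],"yaw": 0},{"offset": [0,0.001,0],"yaw": 0},{"offset": [0,0.0015,0],"yaw": 0},{"offset": [0,0.0015,0],"yaw": 0}]}}

```text
time_s: 13.93
eef_pos: [546.7, 211.7, 194.7]
ee_rot: [-0.705, 0.705, -0.05, 0.057]
force: [0.2, -0.7, -3.4]
grip_width: 0.152
```

```bash
python3 goal.py 548 213.7 204 -0.153
```

```text
t 13.93 p [546.7 211.7 194.7] az -0.152 down [ 0.01  -0.001 -1.   ] F [ 0.2 -0.7 -3.4] tq [ 0.06  0.04 -0.04] w 0.152 q [ 0.171  0.486  1.389 -0.003  1.257  0.324]
offset [ 0.0011 -0.0093  0.0021] yaw 0.001
```

>>> {"op": "jog_arm", "data": {"targets": [{"offset": [0,0.0005,0],"yaw": 0},{"offset": [0,0.001,0],"yaw": 0},{"offset": [0,0.001,0],"yaw": 0}]}}

```text
time_s: 14.18
eef_pos: [546.8, 211.8, 194.1]
ee_rot: [-0.705, 0.705, -0.05, 0.057]
force: [-1.8, -0.3, 2.2]
grip_width: 0.152
```

>>> {"op": "jog_arm", "data": {"targets": [{"offset": [0,0.0005,0],"yaw": 0},{"offset": [0,0.001,0],"yaw": 0},{"offset": [0,0.001,0],"yaw": 0}]}}

```text
time_s: 14.43
eef_pos: [546.8, 211.8, 193.7]
ee_rot: [0.705, -0.705, 0.05, -0.058]
force: [-3.6, -0.5, 4.9]
grip_width: 0.153
```

```bash
python3 goal.py 548 213.7 204 -0.153
```

```text
t 14.43 p [546.8 211.8 193.7] az -0.152 down [ 0.011 -0.001 -1.   ] F [-3.6 -0.5  4.9] tq [-0.2   0.61  0.05] w 0.153 q [ 0.171  0.487  1.391 -0.003  1.253  0.324]
offset [ 0.001  -0.0103  0.0021] yaw 0.001
```

>>> {"op": "jog_arm", "data": {"targets": [{"offset": [0,0,0],"yaw": 0},{"offset": [0,0,0],"yaw": 0},{"offset": [0,0,0],"yaw": 0},{"offset": [0,0,0],"yaw": 0},{"offset": [0,0,0],"yaw": 0}], "fingers": 0.055}}

```text
time_s: 14.85
eef_pos: [546.9, 211.8, 193.6]
ee_rot: [0.705, -0.705, 0.05, -0.058]
force: [1.5, 0.6, -0.4]
grip_width: 0.647
```

```bash
python3 goal.py
python3 - <<'E'
from rig import ctrl
import numpy as np
for n in("side","top"): np.savez(f"{n}6.npz",**ctrl.capture(n))
E
python3 z.py side 6 225 200 100 75 8
```

```text
t 14.85 p [546.9 211.8 193.6] az -0.152 down [ 0.011 -0.001 -1.   ] F [ 1.5  0.6 -0.4] tq [-0.01  0.04  0.04] w 0.647 q [ 0.171  0.487  1.391 -0.003  1.253  0.324]
```

View pics/z_side6_225.png

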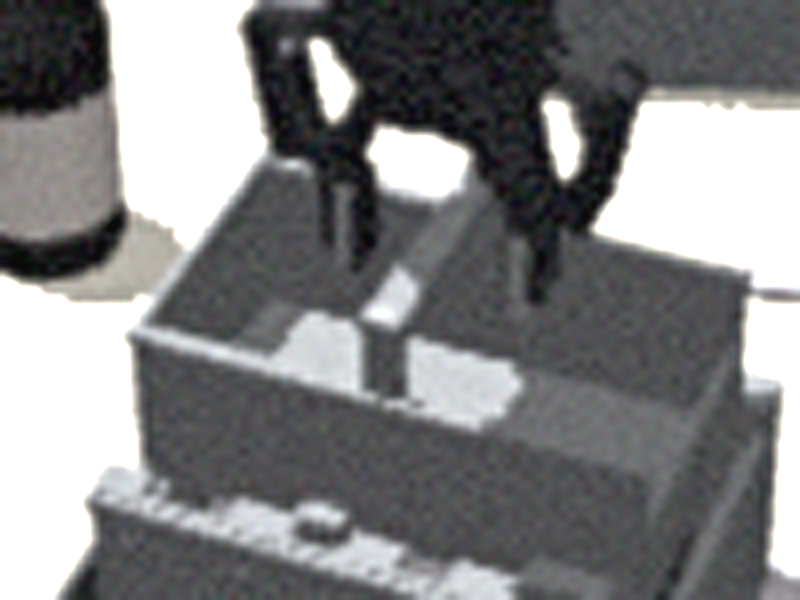

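The lug at (322, 520) has dropped into its seat on the near rim. The fingers (350, 240 and 535, 270) are clear of the bar, so I'll go straight up and away.

>>> {"op": "jog_arm", "data": {"targets": [{"offset": [0,-0.005,0],"yaw": 0},{"offset": [0,-0.015,0],"yaw": 0},{"offset": [0,-0.03,0],"yaw": 0},{"offset": [0,-0.045,0],"yaw": 0},{"offset": [0,-0.06,0],"yaw": 0},{"offset": [0,-0.075,0],"yaw": 0},{"offset": [0,-0.09,0],"yaw": 0},{"offset": [0,-0.1,0],"yaw": 0},{"offset": [0,-0.1,0],"yaw": 0}]}}

```text
time_s: 15.7
eef_pos: [546.4, 212.0, 296.5]
ee_rot: [0.705, -0.705, 0.048, -0.059]
force: [0.1, 0.4, 0.2]
grip_width: 0.645
```

>>> {"op": "jog_arm", "data": {"targets": [{"offset": [-0.01,0,-0.01],"yaw": 0},{"offset": [-0.025,0,-0.03],"yaw": 0},{"offset": [-0.045,0,-0.055],"yaw": 0},{"offset": [-0.065,0,-0.08],"yaw": 0},{"offset": [-0.085,0,-0.105],"yaw": 0},{"offset": [-0.105,0,-0.13],"yaw": 0},{"offset": [-0.12,0,-0.155],"yaw": 0},{"offset": [-0.13,0,-0.18],"yaw": 0},{"offset": [-0.14,0,-0.2],"yaw": 0},{"offset": [-0.14,0,-0.215],"yaw": 0},{"offset": [-0.14,0,-0.22],"yaw": 0},{"offset": [-0.14,0,-0.22],"yaw": 0}]}}

```text
time_s: 16.7
eef_pos: [374.6, 15.2, 293.6]
ee_rot: [0.705, -0.705, 0.049, -0.06]
force: [-0.3, 0.6, 0.2]
grip_width: 0.643
```

```bash
python3 goal.py
python3 - <<'E'
from rig import ctrl
import numpy as np
for n in("side","top"): np.savez(f"{n}7.npz",**ctrl.capture(n))
E
python3 ov3.py 7 546.8 211.6 2.9888 101 546.8 211.6 -.1528 0 b
python3 z.py side 7 225 200 100 75 8; python3 z.py top 7 160 178 90 75 8
```

```text
t 16.7 p [374.6  15.2 293.6] az -0.154 down [ 0.015  0.    -1.   ] F [-0.3  0.6  0.2] tq [0.02 0.03 0.03] w 0.643 q [-0.278 -0.073  1.818  0.004  1.383 -0.124]
```

View pics/z_side7_225.png

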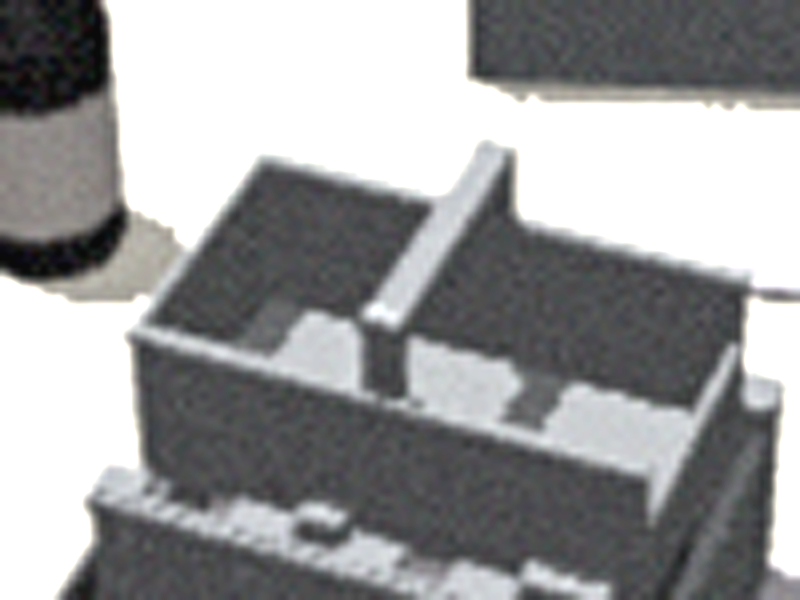

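View pics/z_top7_160.png

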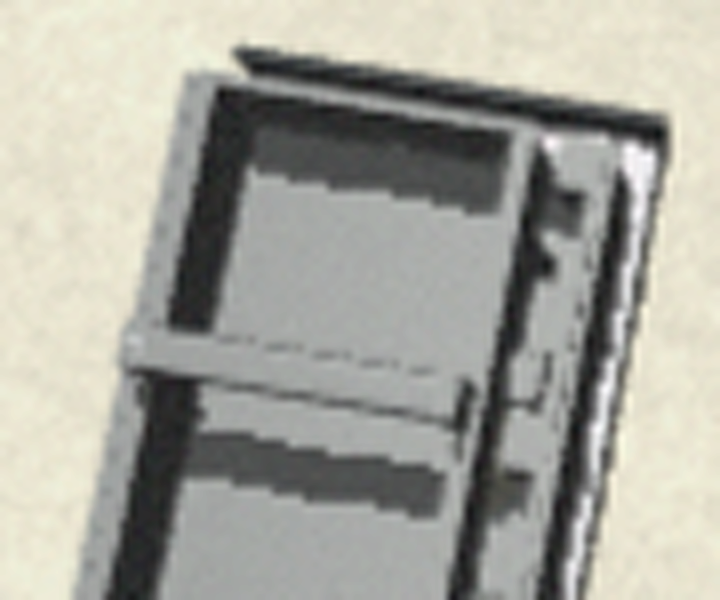

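View pics/ov7s_b.png

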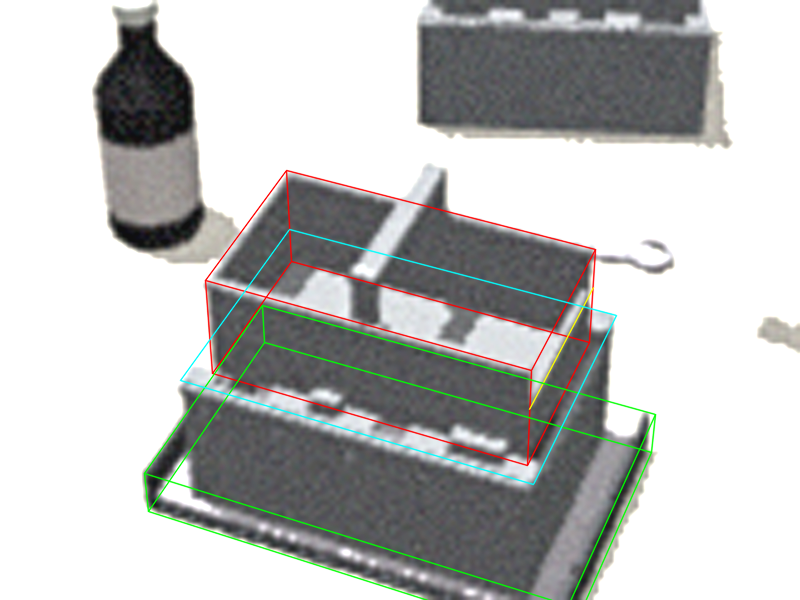

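Run:
```python
from h import *
from scipy.spatial.transform import Rotation as R
c=np.load("side7.npz");off=(225,200)
pts=[((-95,-53,70),(130,335)),((-95,53,70),(265,155)),((95,53,70),(750,275)),((-7,46,103),(484,142)),((-7,-46,103),(364,312))]
L=np.array([p[0] for p in pts],float);U=np.array([src(p[1],off,8) for p in pts])
pr=lambda p:proj(c,R.from_euler("zyx",[p[2],p[3],p[4]]).apply(L-[0,0,35])+[p[0],p[1],p[5]+35])
f=lambda p:np.r_[(pr(p)-U).ravel()/.3,(p[5]-101)/3,p[3]/.03,p[4]/.03]
s=least_squares(f,[547,212,2.99,0,0,101]);print(s.x.round(3),(pr(s.x)-U).ravel().round(2))
cv2.imwrite("pics/top7.png",np.load("top7.npz")["img"][:,:,::-1])
from rig import ctrl
for t in("empty_tote","oil_bottle","spray_can","carton","wrench"): print(t,[(np.round(b["box"]).tolist(),round(b["score"],2)) for b in ctrl.boxes_of("top",t)[:2]])
```

```text
[ 5.45191e+02  2.10145e+02  2.96800e+00  2.90000e-02 -2.50000e-02
  1.00294e+02] [ 0.11 -0.22  0.1  -0.27  0.7   0.02 -1.11  0.69  0.19 -0.22]
empty_tote [([328.0, 194.0, 398.0, 284.0], 0.9)]
oil_bottle [([268.0, 138.0, 291.0, 168.0], 0.79)]
spray_can [([332.0, 198.0, 402.0, 282.0], 0.75), ([439.0, 253.0, 483.0, 276.0], 0.73)]
carton [([93.0, 232.0, 150.0, 272.0], 0.55)]
wrench [([277.0, 219.0, 291.0, 273.0], 0.96)]
```

View pics/top7.png

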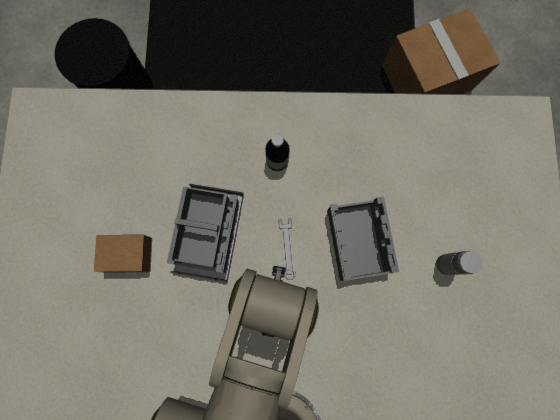

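```bash
python3 - <<'E'
from h import *
from scipy.spatial.transform import Rotation as R
c=np.load("side7.npz");off=(225,200)
pts=[((-95,-53,70),(130,335)),((-95,53,70),(265,155)),((95,53,70),(750,275)),((-95,-53,70),(130,335)),((-7,-46,103),(364,312))]
L=np.array([p[0] for p in pts],float);U=np.array([src(p[1],off,8) for p in pts])
def cost(pitch,roll,z):
    pr=lambda p:proj(c,R.from_euler("zyx",[p[2],pitch,roll]).apply(L-[0,0,35])+[p[0],p[1],z+35])
    s=least_squares(lambda p:(pr(p)-U).ravel(),[547,212,2.99]);return s.cost.round(2),s.x.round(2)
for n,h in dict(home=(0,0,101),rims=(0,0,109),pitchA=(.089,0,105),pitchB=(-.089,0,105),rollA=(0,.075,105),rollB=(0,-.075,105)).items(): print(n,*cost(*h))
E
python3 z.py side 7 255 255 60 45 12
```

```text
home 1.23 [546.09 213.21   2.99]
rims 1.86 [543.4  222.17   2.99]
pitchA 2.78 [542.63 215.98   2.94]
pitchB 10.66 [547.39 219.23   3.05]
rollA 6.12 [544.57 220.79   3.01]
rollB 2.4 [544.99 214.41   2.98]
```

View pics/z_side7_255.png

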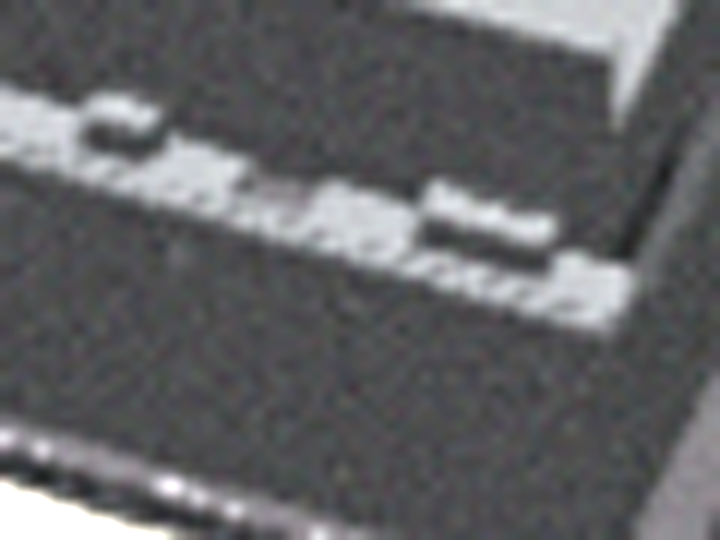

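```bash
python3 -c "
from rig import ctrl
print(ctrl.finish_job(), ctrl.sense()['time_s'])"
```

```text
the job is handed in; nothing more can be done
the job is handed in; nothing more can be done
```

The carry tote is home in the loaded tote's seats with its low end to the frame's −x, and the job is handed in. No verdict was reported.

**What I did**
- I lifted it out of the empty tote, turned it half a turn and set it on the loaded tote's rims about 8 mm from home.
- I then slid it along with about 12 N or less pressing down in the force readings.
- It stuck once on the way because it was turned about 0.015 rad too far and sat about 2 mm off sideways. After I corrected both, the lugs dropped in.
- I lowered it to the seat floor, let go and moved the arm clear by about 17 s.

**Checks that agreed**
- **Depth:** the tool went down about 8.3 mm from touching the rims to touching the seat floor, against the 8 mm seat depth.
- **Fit:** the side picture shows both near lugs equally deep in their seats. A level tote at seat height fits the picture best of the poses I compared.
- **Surroundings:** the last top picture shows the empty tote and the four bystanders where they were, within a few pixels.

**Checks that were weaker or disagreed**
- **Level:** a free fit to the last side picture gave about 0.03 rad of pitch and roll, right at the limit. The same fit already gave 0.023 rad of pitch while the tote hung level in the gripper, so the pitch looks like picture error. That does not explain the roll.
- **Sideways position:** the two cameras put the loaded tote about 3 mm apart sideways. I settled that by touch.
- **Far lugs:** I could not see the far-side lugs clearly.

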